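# Feed a sample puck down to the escapement stop

### The arm

A 7-joint arm with a two-finger parallel gripper is mounted at the origin on the work surface. World frame = base frame: x ahead of the robot, y to its left, z up, the work surface at z = 0. Lengths are in m, angles in degrees, forces in N, time in s.
With the tool pointing down it reaches from about 0.425 to 0.875 m from the base axis. Payload 4.7 kg.
Tool frame: the origin (TCP) lies on the centre line of the jaws, within the pads' length; the fingertips stand 11 mm ahead of it and the grasp point (between the pads) lies 8 mm behind it (finger_overhang is the x of the fingertips in the tool frame, in m); x points along the fingers, z is the direction in which the jaws open and shut, and the axes are right-handed (so a half turn about x gives the same grasp; the last joint's range is limited). The gripper opens to 87 mm and grips with 3 to 60 N. Pads are 19 mm wide; open, the fingers measure 117 mm over their backs; the gripper's body (75 mm by 190 mm) begins 51 mm behind the grasp point.
Start: joints at [-63.936, 18.392, -4.016, 83.108, 1.295, 78.541, -3.26], TCP at [0.277, 0.588, 0.2] pointing down, gripper open.
Joint ranges: [-163.93, 163.93], [-17.29, 119.83], [-79.2, 71.16], [3.27, 140.29], [-89.18, 269.18], [5.43, 117.66], [-154.24, 154.24]. Speed limits (degrees/s): [147.25, 147.25, 180, 180, 180, 180, 180].

### API

Orientations are given as [roll, pitch, yaw] about the fixed x, y, z axes, in that order (R = Rz(yaw) Ry(pitch) Rx(roll)).
In Python, from cell import get_obs, read_camera, sign_off, cut_out, finger_overhang gives the robot as it stands.
- The arm moves only by the tool servo_tool, never from a script. Its argument "rows" is one flat list of numbers, 5 for each row, row after row: the shift along the world's x, y, z in mm, then the turn about the world's z in degrees, then the closure, from 0 (fully open) to 1 (shut). A call has 1 to 10 rows; each row is the pose to reach, as a shift and turn from the pose commanded when the call began; what a row does not reach only later rows make up. A row lasts 1/12 s, in which the tool goes at most 41.7 mm and 7.16 degrees, less where a joint would pass 70% of its speed; a pose out of reach is approached as far as the arm can. A call with a gripper value outside its range is refused whole. The fingers move at their own pace and stop on an object; "force" is the grip in N (left out, the last holds). Time passes only in rows, so rows that repeat a pose let the fingers close. It gives the time, the measured TCP pose, the force and the opening at its end, in the units of the state.
- get_obs(): the state, without advancing time (a new reading comes with each control period).
- read_camera(name): name is "side" or "top" or "wrist"; returns a dict with "frame" (480x640x3 uint8, blue, green, red), "range_z" (480x640 float32, m along the optical axis (not along the pixel's ray), 0 where there is no reading), "intrinsics" (3x3 intrinsics, pixels), "cam_to_world" (4x4, takes a point from camera to world coordinates); the wrist camera has in their place "tool_from_camera" (4x4, takes a point from camera to tool coordinates, whose origin is the TCP and whose axes are the tool frame's). Camera axes: x right, y down, z forward; pixel columns grow to the right and rows downward; lengths in m; the calibration is good to about 2 mm. A picture is of the moment at which its call begins: read the wrist's pose just before it.
- sign_off(): hands the job in, once; it reports no verdict.
Trained networks look in a picture, given as the dict that the camera call returned (one of the last four; its "shot" number tells which), for a name from the list of things; names that differ only in an ending like _2 or _b are one class to them, and where a whole thing is asked for, a point or a joint stands for the part that bears it (a point fixed in the world has none). Each returns a list of dicts, best first, with "score" (0 to 1); they miss things now and then, are a little off and sometimes report something else, mostly with a low value. They report only what shows in the picture. A call takes as long as a camera call.
- cut_out(name, picture): "pixels" (480x640 bool, what is visible of it) and "extent" ([centre column, centre row, width, height] in pixels, round what is visible of it).
The state is a dict: "time_s": time; "qpos": joint angles; "joint_velocities": joint speeds; "effort": joint torques, N m; "tool_pos": TCP position; "tool_rot": TCP orientation; "force": force on the tool from outside, world axes, zero at the start; "wrist_torque": the same for the moment, N m; "grip_width": finger opening in m.
Only numpy, scipy, OpenCV 4.12 (cv2) and the standard library are available. Lean on these libraries where they do the work, as an engineer would, in place of code of your own. Each camera call takes 0.05 s, during which the arm holds its last target.

### The job

Stand the wide steel sample puck in the upper bay of the feeder's sloped chute and let go of it, then push it down the chute, past the two sprung pawls, until it rests hard up against the escapement stop with the stop's spring tongue pushed fully in; leave it there, upright and released. Go gently once it is past the pawls, so the stop is never rammed, and leave the slim puck, the jar and the computer mouse where they are.

Things in the scene. Friction and masses are not known exactly. Their poses are not given: they have to be found in the camera images.
- puck_center (a point): Centre (half-way up) of the wide sample puck: a plain upright steel cylinder, 40 mm in diameter, 40 mm high, about 0.34 kg, standing on the bench near the robot. Its z axis is the cylinder's axis, up. Pushed near its top it may tip: push it low or half-way up.
- slim_puck_center (a point): Centre (half-way up) of the slim puck, a bystander: steel cylinder 28 mm in diameter, 40 mm high, standing on the bench on the other side.
- chute: Feeder chute fixed to the bench, footplate 300 x 100 mm. Level frame: +x downhill, y across, z up; origin on the bench. The white floor falls towards +x at 0.21 rad; its surface is 50 mm above the origin and runs 140 mm along the slope each way from that point O. Channel 46 mm wide between steel rails 10 mm high. The puck does not slide by itself; sliding takes under 2 N.
- bay (a point): Upper bay: point on the chute floor 90 mm uphill of O, mid-channel, where the puck's underside is to be centred (30 mm more or less along the slope will do). Axes as the chute's (level).
- pawls (a point): Point on the chute floor 15 mm uphill of O, midway between two sprung pawls: dark round pins of radius 6 mm, 22 mm high, 34 mm apart, in grey housings that reach 58 mm to each side and 18 mm above the floor. They give way at about 3 to 8 N, first touch the puck when its centre is 12 mm uphill of here and are clear of it once it is 12 mm downhill.
- gate: Escapement gate low on the chute: two grey cheeks, 62 mm apart, holding the dark stop block (36 mm wide, knob top 46 mm up). Origin on the chute floor 48 mm downhill of O; +x down the slope, z square to the floor. The block is clamped 17 mm uphill to 17 mm downhill of the origin: where is NOT measured, find it by feel or sight. Pressed with over 14 N it trips: failure.
- gate_mid (a point): Same point as the gate's origin: where the stop block's front face would be in mid adjustment. That face is the hard stop; a seated puck's centre is 20 mm uphill of it. A thin spring tongue, 26 mm wide, 24 to 36 mm above the floor, sticks out 4 mm uphill of the face; the puck pushes it in with under 1 N, and friction then holds the puck there.
- jar: Bystander: small white specimen jar with an orange cap, 44 mm in diameter, 65 mm high; origin at the centre of its underside.
- mouse: Bystander: black computer mouse, 100 x 58 x 24 mm; origin at the centre of its underside, long side along x.

How it is judged (in metres and radians):
On the way, in this order (a step that is already met when the one before it is completed fails the run):
1. the wide puck stands in the upper bay of the chute, let go and at rest (x of puck_center in the frame of chute between -0.125 and -0.04 m and y of puck_center in the frame of chute between -0.007 and 0.007 m and angle between puck_center's own z axis and vertical below 0.3 rad and z of puck_center in the frame of gate below 0.024 m and linear speed of puck below 0.01 m/s and contact force between the fingers and puck below 0.1 N), for 0.2 s.
2. the puck has been pushed past the pawls, still in the channel (x of puck_center in the frame of gate between -0.051 and 0.001 m and y of puck_center in the frame of gate between -0.007 and 0.007 m and z of puck_center in the frame of gate below 0.024 m), for 0.1 s.
At the end, for the whole second after the job is handed in: the wide puck stands square on the chute floor (within 0.08 rad) in the channel below the pawls, at rest, pressed up to the stop so that the spring tongue bears on it with more than 0.6 N (pushed in to within about 1.5 mm of the stop face) (contact force between puck and gate above 0.6 N and x of puck_center in the frame of gate between -0.042 and 0.001 m and y of puck_center in the frame of gate between -0.007 and 0.007 m and z of puck_center in the frame of gate below 0.024 m and angle between the z axis of puck_center and the z axis of gate, either way round below 0.08 rad and linear speed of puck below 0.005 m/s); the robot touches nothing.
It fails at once if the stop is rammed: pressed with more than 14 N (contact force between anything else and gate above 14 N).
It fails at once if a bystander is moved more than 30 mm (distance of any of slim_puck_center, jar, mouse from where it was at the start of the episode above 0.03 m).
It also fails if it takes over 59 s, if anything falls off the work surface, if the arm or the gripper's body presses on something with over 40 N, if the wrist force passes 120 N, or if a joint passes its speed limit or range.

## Working session

There is one attempt and no reset: what is moved stays moved. The work goes in short steps, Python scripts to look and compute and a tool call to move; the robot and the scene stay as the last step left them, time stands still between calls to the robot, and variables do not carry over. Pictures are saved under pics/ and viewed, and the job is handed in when it is done.

Besides the shell and the picture viewer there is one more tool, called after "Emit:" in YAML: its name, and indented under it one key for each argument. servo_tool: Moves the arm, as the interface text tells. Its arguments: {"type":"object","properties":{"rows":{"type":"array"},"force":{"type":"number"}},"required":["rows"]}

```bash
mkdir -p pics; cat > h.py <<'E'
import numpy as np, cv2
from cell import *
def world(p, mask=None):
    K=p["intrinsics"];z=p["range_z"];v,u=np.nonzero((z>0) if mask is None else (mask&(z>0)))
    d=z[v,u];P=np.stack([(u-K[0,2])*d/K[0,0],(v-K[1,2])*d/K[1,1],d],1)
    T=p["cam_to_world"];return P@T[:3,:3].T+T[:3,3],u,v
E
python3 - <<'E'
from h import *
o=get_obs();print({k:np.round(v,4) for k,v in o.items()})
for n in["side","top"]:
    p=read_camera(n);cv2.imwrite(f"pics/{n}0.png",p["frame"]);print(n,np.round(p["cam_to_world"],3).tolist(),np.round(p["intrinsics"],1).tolist())
    for t in["puck_center","slim_puck_center","chute","gate","jar","mouse"]:
        for c in cut_out(t,p)[:2]:
            P,u,v=world(p,c["pixels"]);
            if len(P):print(t,round(c["score"],2),np.round(c["extent"]),len(P),np.round(np.median(P,0),3),np.round(np.percentile(P,2,0),3),np.round(np.percentile(P,98,0),3))
E
```

```text
{'time_s': np.float64(0.0), 'qpos': array([-63.9368,  18.4416,  -4.016 ,  83.1741,   1.2941,  78.5424,
        -3.2616]), 'joint_velocities': array([-0.0174,  0.0075,  0.0177,  0.038 , -0.0381, -0.0029, -0.0386]), 'effort': array([ 5.0000e-04, -4.9129e+01, -4.0320e-01, -3.1253e+01, -6.3800e-02,
        4.3600e-02,  2.0000e-04]), 'tool_pos': array([0.2771, 0.5873, 0.1993]), 'tool_rot': array([-177.6023,   89.887 , -112.857 ]), 'force': array([-0.4561,  0.283 , -0.0519]), 'wrist_torque': array([-0.0032, -0.0069, -0.0563]), 'grip_width': np.float64(0.0872)}
side [[-1.0, -0.005, 0.029, 0.534], [-0.023, 0.734, -0.679, 0.789], [-0.018, -0.679, -0.734, 0.916], [0.0, 0.0, 0.0, 1.0]] [[623.8, 0.0, 324.7], [0.0, 623.8, 236.7], [0.0, 0.0, 1.0]]
puck_center 0.74 [397. 210.  23.  23.] 476 [ 0.424 -0.107  0.036] [ 0.405 -0.134  0.003] [ 0.442 -0.097  0.045]
slim_puck_center 0.59 [400. 322.  16.  28.] 391 [0.435 0.169 0.034] [0.421 0.148 0.   ] [0.447 0.176 0.044]
chute 0.8 [286. 261. 161.  76.] 9008 [0.651 0.049 0.044] [ 0.502 -0.021  0.003] [0.779 0.094 0.082]
chute 0.47 [338. 250.  53.  45.] 148
[... 261 characters left out ...]
 0.069]
top [[0.001, -0.998, 0.066, 0.48], [-1.0, -0.002, -0.009, 0.025], [0.009, -0.066, -0.998, 1.277], [0.0, 0.0, 0.0, 1.0]] [[505.4, 0.0, 307.8], [0.0, 505.4, 238.7], [0.0, 0.0, 1.0]]
puck_center 0.64 [359. 299.  16.  16.] 212 [ 0.423 -0.116  0.04 ] [ 0.406 -0.135  0.017] [ 0.441 -0.099  0.045]
chute 0.86 [302. 208.  58. 119.] 4843 [0.64  0.031 0.048] [ 0.5   -0.027  0.003] [0.775 0.092 0.081]
gate 0.82 [306. 247.  34.  38.] 708 [0.557 0.018 0.059] [ 0.508 -0.026  0.008] [0.589 0.057 0.079]
jar 0.64 [457. 249.  23.  17.] 332 [ 0.539 -0.342  0.063] [ 0.521 -0.366  0.009] [ 0.558 -0.329  0.07 ]
mouse 0.84 [168. 237.  25.  40.] 891 [0.569 0.361 0.023] [0.523 0.335 0.014] [0.615 0.39  0.028]
```

```bash
python3 - <<'E'
from h import *
a=cv2.imread("pics/side0.png");b=cv2.imread("pics/top0.png")
cv2.imwrite("pics/s0c.png",cv2.resize(a[180:360,180:440],None,fx=3,fy=3,interpolation=cv2.INTER_CUBIC))
cv2.imwrite("pics/t0c.png",cv2.resize(b[130:330,150:400],None,fx=3,fy=3,interpolation=cv2.INTER_CUBIC))
E
```

```text
(no output)
```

View pics/s0c.png

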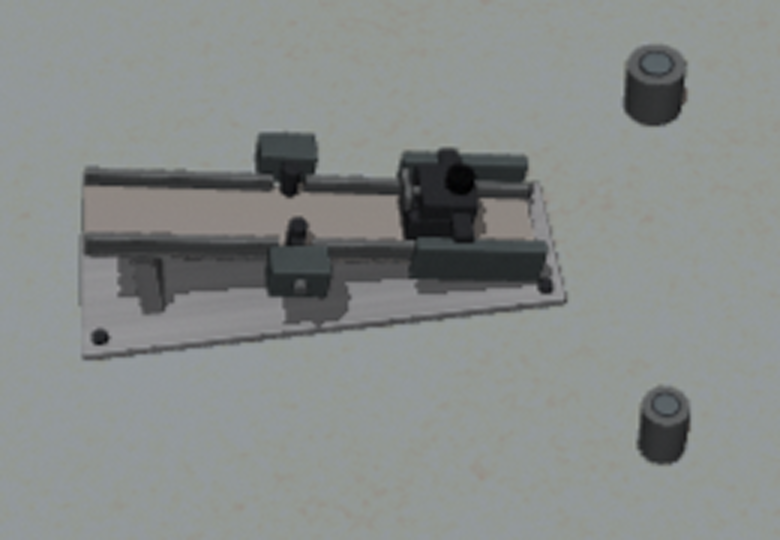

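View pics/t0c.png

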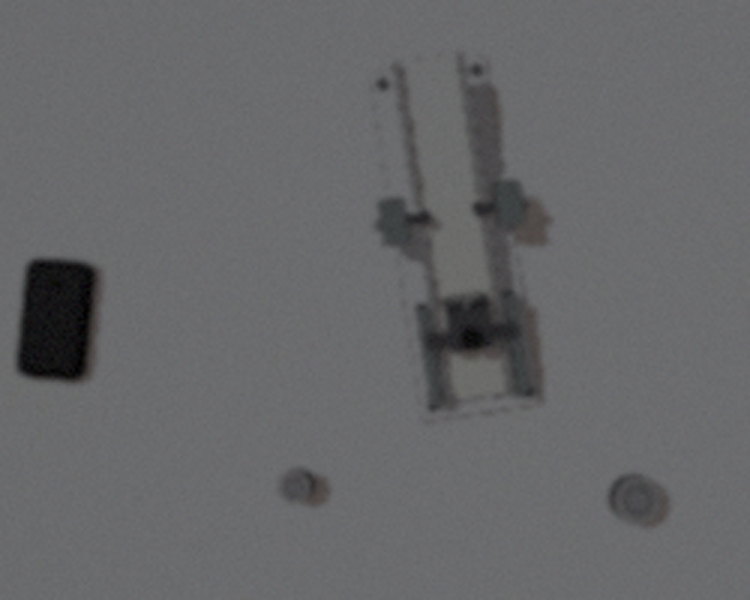

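```bash
cat > fit.py <<'E'
from h import *
from scipy.optimize import least_squares
def fitfloor(p,img=None):
    c=cut_out("chute",p)[0]["pixels"]
    P,u,v=world(p,c)
    # white floor pixels: brightness
    best=None
    rng=np.random.default_rng(0)
    for i in range(3000):
        s=P[rng.choice(len(P),3,False)];n=np.cross(s[1]-s[0],s[2]-s[0]);l=np.linalg.norm(n)
        if l<1e-5:continue
        n/=l; n*=np.sign(n[2])
        t=np.arccos(n[2])
        if abs(t-.21)>.04:continue
        k=(abs((P-s[0])@n)<.0025)
        if best is None or k.sum()>best.sum():best=k
    k=best
    for _ in range(5):
        q=P[k];m=q.mean(0);n=np.linalg.svd(q-m)[2][2];n*=np.sign(n[2]);k=abs((P-m)@n)<.003
    return P,u,v,k,n,m
E
python3 - <<'E'
from fit import *
for nme in["side","top"]:
    p=read_camera(nme);P,u,v,k,n,m=fitfloor(p)
    print(nme,k.sum(),n,np.arccos(n[2]),'yaw',np.degrees(np.arctan2(n[1],n[0])),m)
    im=p["frame"].copy();im[v[k],u[k]]=(0,0,255)
    cv2.imwrite(f"pics/f_{nme}.png",cv2.resize(im[130:330,180:430],None,fx=3,fy=3))
E
```

```text
side 2159 [-0.20181151 -0.04624031  0.97833223] 0.2085496343161533 yaw -167.0947937159286 [0.6592784  0.03387739 0.05515811]
top 1438 [-0.20488777 -0.0315221   0.97827775] 0.20881259379601672 yaw -171.25359143186833 [0.65635875 0.03375017 0.05301605]
```

View pics/f_side.png

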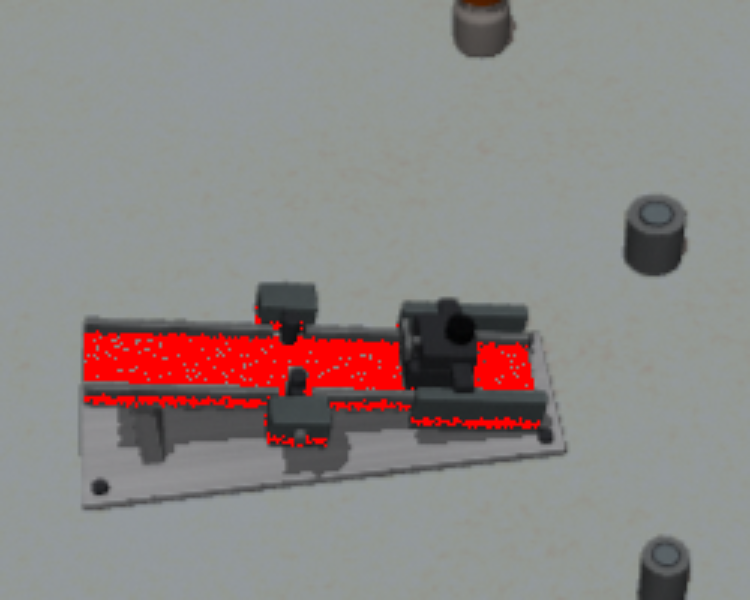

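View pics/f_top.png

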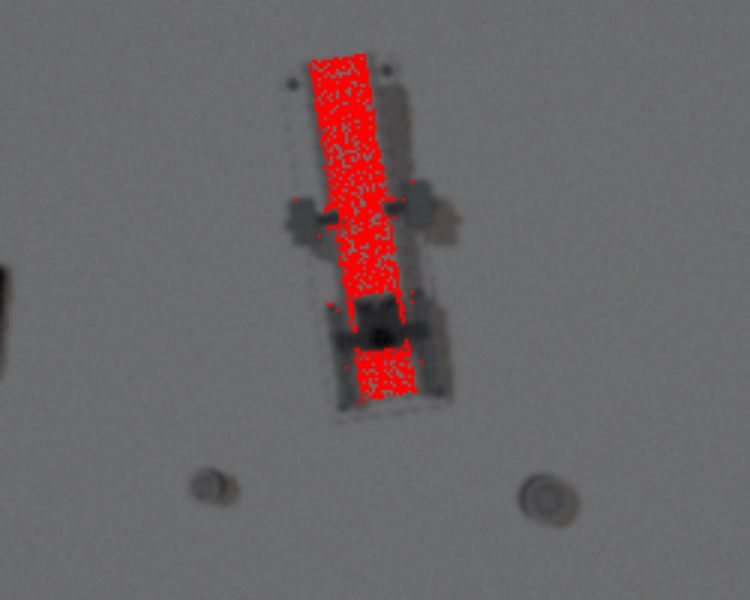

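```bash
python3 - <<'E'
from fit import *
p=read_camera("top");P,u,v,k,n,m=fitfloor(p)
q=P[k]-P[k].mean(0)
mids=[]
for r in np.unique(v[k]):
    s=k&(v==r)&(abs(P[:,1]-0.03)<.06)
    c=np.sort(u[s])
    if s.sum()<8: continue
    # largest: percentile trimmed
    a=P[s]; lo,hi=np.percentile(a[:,1],[3,97])
    mids.append((np.median(a[:,0]),(lo+hi)/2,hi-lo))
mids=np.array(mids)
A=(mids[:,0]>.52)
g=A&(abs(mids[:,2]-np.median(mids[:,2]))<.006)
f=np.polyfit(mids[g,0],mids[g,1],1);print('slope',f,'yaw',np.degrees(np.arctan2(-f[0],-1)),'width',np.median(mids[:,2]),'resid',np.std(mids[g,1]-np.polyval(f,mids[g,0])))
ps=np.arctan2(-f[0],-1)
d=np.array([np.cos(ps),np.sin(ps)])
c=np.array([.65,np.polyval(f,.65)])
# range along d of channel points
lat=(P[:,:2]-c)@np.array([-d[1],d[0]]);s=(P[:,:2]-c)@d
kk=k&(abs(lat)<.018)
print('s range',np.percentile(s[kk],[0,.3,1,99,99.7,100]))
# both cams plane z at points
for n_ in["side","top"]:
    pp=read_camera(n_);P2,_,_,k2,n2,m2=fitfloor(pp)
    s2=(P2[:,:2]-c)@d;l2=(P2[:,:2]-c)@np.array([-d[1],d[0]]);kk=k2&(abs(l2)<.018)
    g=np.polyfit(s2[kk],P2[kk,2],1);print(n_,'z fit',g,np.arctan(g[0]),'s at z=.05',(0.05-g[1])/g[0],'srange',np.percentile(s2[kk],[.1,.3,99.7,99.9]))
    # centerline from y histogram in side
    for lo in np.arange(-.12,.15,.03):
        b=k2&(s2>lo)&(s2<lo+.03)&(abs(l2)<.03);
        if b.sum()>20: print(round(lo,2),np.round(np.percentile(l2[b],[2,98]),4))
    # pawl pins: points 12..30 mm above floor, |lat|<.018
    h=(P2-m2)@n2
    b=(h>.010)&(abs(l2)<.06)
    hist,e=np.histogram(s2[b],bins=np.arange(-.15,.16,.005));print([(round(x,3),int(y)) for x,y in zip(e,hist)if y])
E
```

```text
slope [ 0.16048175 -0.07178751] yaw -170.8828115670411 width 0.041003071476647425 resid 0.0016923542300952212
s range [-0.12783539 -0.12715221 -0.12535467  0.1423829   0.14410681  0.14520661]Traceback (most recent call last):
  File "<stdin>", line 25, in <module>
  File "fit.py", line 4, in fitfloor
    c=cut_out("chute",p)[0]["pixels"]
      ~~~~~~~~~~~~~~~~~~^^^
IndexError: list index out of range
```

```bash
sed -i 's|    c=cut_out("chute",p).*|    c=None|; s|    P,u,v=world(p,c)|    P,u,v=world(p,c); b=(abs(P[:,0]-.64)<.16)\&(abs(P[:,1]-.033)<.075)\&(P[:,2]>.012)\&(P[:,2]<.13); P,u,v=P[b],u[b],v[b]|' fit.py; python3 - <<'E'
from fit import *
ps=np.radians(-170.9);d=np.array([np.cos(ps),np.sin(ps)]);O=np.array([.6416,.0312]);l=np.array([-d[1],d[0]])
for n_ in["side","top"]:
    pp=read_camera(n_);P2,_,_,k2,n2,m2=fitfloor(pp)
    s2=(P2[:,:2]-O)@d;l2=(P2[:,:2]-O)@l;kk=k2&(abs(l2)<.018)
    g=np.polyfit(s2[kk],P2[kk,2],1);print(n_,k2.sum(),n2,'z fit',g,np.arctan(g[0]),'srange',np.percentile(s2[kk],[.1,.3,99.7,99.9]))
    for lo in np.arange(-.13,.15,.03):
        b=k2&(s2>lo)&(s2<lo+.03)&(abs(l2)<.03);
        if b.sum()>20: print(round(lo,2),np.round(np.percentile(l2[b],[2,98]),4),np.mean(np.percentile(l2[b],[2,98])).round(4))
    h=(P2-m2)@n2
    sl=s2*np.cos(.21)-(P2[:,2]-.05)*np.sin(.21)
    b=(h>.010)&(abs(l2)<.06)
    hist,e=np.histogram(sl[b],bins=np.arange(-.15,.16,.005));print([(round(float(x),3),int(y)) for x,y in zip(e,hist)if y])
    # block: lateral<15mm, h> .012
    b=(abs(l2)<.014)&(h>.012)&(sl>0);
    print('block sl',np.percentile(sl[b],[0,1,3,5,10,50,99]),'h',np.percentile(h[b],[1,50,99]))
    for a in np.arange(.012,.05,.006):
        t=b&(h>a)&(h<a+.006)
        if t.sum()>3:print(round(a,3),t.sum(),np.percentile(sl[t],[0,5,20,95]).round(4))
    b=(h>.010)&(h<.03)&(abs(sl+.015)<.02);print('pawl lat',np.round(np.sort(l2[b])[::12],3),'sl',np.median(sl[b]))
E
```

```text
side 2180 [-0.20520001 -0.02973217  0.97826835] z fit [-0.21238386  0.05120122] -0.20927427217861078 srange [-0.13597663 -0.13591816  0.13543107  0.13558633]
-0.13 [-0.0288  0.0253] -0.0017
-0.1 [-0.029   0.0246] -0.0022
-0.07 [-0.0288  0.0252] -0.0018
-0.04 [-0.028   0.0262] -0.0009
-0.01 [-0.0286  0.0257] -0.0015
0.02 [-0.0289  0.025 ] -0.0019
0.05 [-0.029   0.0239] -0.0026
0.08 [-0.0119  0.0242] 0.0062
0.11 [-0.0104  0.0241] 0.0069
[(-0.145, 1), (-0.14, 4), (-0.135, 8), (-0.13, 3), (-0.125, 9), (-0.12, 9), (-0.115, 10), (-0.11, 8), (-0.105, 4), (-0.1, 5), (-0.095, 11), (-0.09, 5), (-0.085, 9), (-0.08, 8), (-0.075, 8), (-0.07, 8), (-0.065, 7), (-0.06, 8), (-0.055, 6), (-0.05, 4), (-0.045, 7), (-0.04, 8), (-0.035, 62), (-0.03, 66), (-0.025, 78), (-0.02, 113), (-0.015, 96), (-0.01, 63), (-0.005, 67), (0.0, 33), (0.005, 4), (0.01, 6), (0.015, 7), (0.02, 8), (0.025, 10), (0.03, 10), (0.035, 7), (0.04, 8), (0.045, 24), (0.05, 59), (0.055, 115), (0.06, 111), (0.065, 97), (0.07, 91), (0.075, 129), (0.08, 105), (0.085, 93), (0.09, 52), (0.095, 33), (0.1, 39), (0.105, 45), (0.11, 41), (0.11
[... 1838 characters left out ...]
, (0.105, 24), (0.11, 25), (0.115, 19), (0.12, 21), (0.125, 27), (0.13, 22), (0.135, 12)]
block sl [0.04977959 0.05008691 0.05060983 0.05127154 0.0538801  0.0711682
 0.09324675] h [0.01967781 0.0358841  0.04889618]
0.018 17 [0.051  0.0542 0.0565 0.0605]
0.024 8 [0.0501 0.0521 0.0559 0.0605]
0.03 85 [0.0498 0.0511 0.0604 0.0924]
0.036 62 [0.0499 0.0512 0.0626 0.0902]
0.042 39 [0.0756 0.0768 0.0805 0.0912]
0.048 6 [0.0772 0.0773 0.0776 0.0864]
pawl lat [-0.064 -0.057 -0.055 -0.053 -0.051 -0.049 -0.048 -0.046 -0.044 -0.042
 -0.04  -0.038 -0.035 -0.029 -0.024 -0.019  0.023  0.026  0.032  0.036
  0.038  0.04   0.042  0.044  0.046  0.048  0.05   0.052  0.054  0.056
  0.058] sl -0.01521105345177983
```

```bash
python3 - <<'E'
from h import *
from scipy.spatial.transform import Rotation as R
o=get_obs();M=R.from_euler('xyz',o["tool_rot"],degrees=True).as_matrix();print(M.round(3),'jaw dir',np.degrees(np.arctan2(M[1,2],M[0,2])))
for n in["top","side"]:
    p=read_camera(n);P,u,v=world(p)
    for c in[(.4235,-.117),(.434,.163)]:
        b=(np.hypot(P[:,0]-c[0],P[:,1]-c[1])<.035)&(P[:,2]>.037)&(P[:,2]<.05)
        q=P[b];print(n,b.sum(),(q[:,:2].min(0)+q[:,:2].max(0))/2,np.ptp(q[:,:2],axis=0),cv2.minEnclosingCircle(q[:,:2].astype(np.float32)),np.median(q[:,2]))
E
```

```text
[[ 0.    -0.904  0.427]
 [ 0.     0.427  0.904]
 [-1.    -0.     0.   ]] jaw dir 64.74441240105408
top 183 [ 0.42268002 -0.11740584] [0.03901422 0.03698244] ((0.42252281308174133, -0.11794938147068024), 0.019856417551636696) 0.04032376664751758
top 90 [0.43325844 0.16142837] [0.026675   0.02457115] ((0.43293696641921997, 0.16103114187717438), 0.013789582066237926) 0.039997530297690154
side 230 [ 0.42355357 -0.11819388] [0.03726227 0.04272833] ((0.4236377775669098, -0.11782561987638474), 0.021834369748830795) 0.04155205551070412
side 186 [0.4331898 0.1614766] [0.02618668 0.02980035] ((0.4336431920528412, 0.16157390177249908), 0.01529160887002945) 0.04131694081549664
```

Emit:
servo_tool:
  rows: [20,-35,0,-7,0,40,-70,0,-14,0,60,-105,0,-21,0,80,-140,0,-28,0,100,-175,0,-35,0,120,-210,0,-42,0,140,-245,0,-49,0,160,-280,0,-56,0,180,-315,0,-63,0,200,-350,0,-70,0]

```text
time_s: 2.13
tool_pos: [0.478, 0.2361, 0.2009]
tool_rot: [53.4, 89.9, 47.8]
force: [1.1, 0.2, -0.2]
grip_width: 0.087
```

Emit:
servo_tool:
  rows: [0,-36,0,-7,0,0,-72,0,-14,0,0,-108,0,-21,0,0,-144,0,-28,0,0,-180,0,-35,0,-10,-216,-10,-42,0,-20,-252,-20,-49,0,-30,-288,-30,-56,0,-40,-324,-40,-63,0,-54,-356,-50,-70,0]

```text
time_s: 2.97
tool_pos: [0.4231, -0.1204, 0.1504]
tool_rot: [68.2, 89.9, -7.4]
force: [1.0, -0.8, 0.1]
grip_width: 0.0869
```

Emit:
servo_tool:
  rows: [0,0,0,-5.6,0,0,0,0,-5.6,0,0,0,0,-5.6,0,0,0,0,-5.6,0]

```text
time_s: 3.3
tool_pos: [0.4241, -0.117, 0.1509]
tool_rot: [87.9, 89.9, 7.3]
force: [-0.6, 1.5, -0.4]
grip_width: 0.0872
```

```bash
cat > st.py <<'E'
from h import *
from scipy.spatial.transform import Rotation as R
o=get_obs();M=R.from_euler('xyz',o["tool_rot"],degrees=True).as_matrix();print('t',o["time_s"].round(2),'pos',o["tool_pos"].round(4),'jaw dir',np.degrees(np.arctan2(M[1,2],M[0,2])).round(2),'xax',M[:,0].round(3),'F',o["force"].round(2),'w',o["grip_width"].round(4),'q7',o["qpos"][6].round(1))
E
python3 st.py; python3 - <<'E'
from h import *
p=read_camera("wrist");cv2.imwrite("pics/w1.png",p["frame"])
E
```

```text
Traceback (most recent call last):
  File "st.py", line 3, in <module>
    o=get_obs();M=R.from_euler('xyz',o["tool_rot"],degrees=True).as_matrix();print('t',o["time_s"].round(2),'pos',o["tool_pos"].round(4),'jaw dir',np.degrees(np.arctan2(M[1,2],M[0,2])).round(2),'xax',M[:,0].round(3),'F',o["force"].round(2),'w',o["grip_width"].round(4),'q7',o["qpos"][6].round(1))
                                                                                       ^^^^^^^^^^^^^^^^^
AttributeError: 'float' object has no attribute 'round'
```

View pics/w1.png

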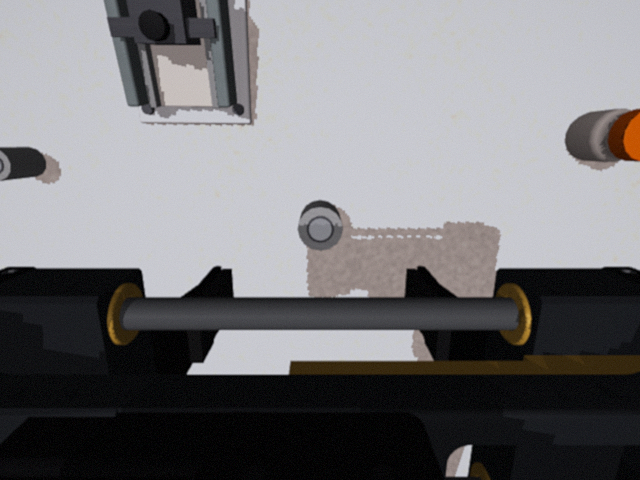

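Emit:
servo_tool:
  rows: [0,0,-30,0,0,0,0,-60,0,0,0,0,-85,0,0,0,0,-105,0,0,0,0,-115,0,0,0,0,-122,0,0,0,0,-122,0,0,0,0,-122,0,0.3,0,0,-122,0,0.45,0,0,-122,0,0.6]
  force: 20

```text
time_s: 4.18
tool_pos: [0.4245, -0.1182, 0.0296]
tool_rot: [82.9, 89.9, 2.1]
force: [-0.1, 0.4, -0.7]
grip_width: 0.0745
```

Emit:
servo_tool:
  rows: [0,0,0,0,0.7,0,0,0,0,0.7,0,0,0,0,0.7]

```text
time_s: 4.43
tool_pos: [0.4237, -0.1181, 0.0289]
tool_rot: [88.3, 90.0, 7.4]
force: [0.0, -0.4, 0.5]
grip_width: 0.0547
```

```bash
sed -i "s/o\[\"time_s\"\].round(2)/o['time_s']/; s/o\[\"grip_width\"\].round(4)/o['grip_width']/" st.py; python3 st.py
```

```text
t 4.4333 pos [ 0.4237 -0.1181  0.0289] jaw dir -80.86 xax [ 0.001  0.    -1.   ] F [ 0.   -0.41  0.51] w 0.054732557051962005 q7 -67.1
```

Emit:
servo_tool:
  rows: [0,0,0,0,0.7,0,0,0,0,0.7,0,0,0,0,0.7,0,0,0,0,0.7,0,0,0,0,0.7]

```text
time_s: 4.85
tool_pos: [0.4233, -0.1181, 0.0285]
tool_rot: [-51.6, 90.0, -132.4]
force: [-0.3, 1.0, -0.2]
grip_width: 0.0283
```

Emit:
servo_tool:
  rows: [0,0,10,0,0.7,0,0,30,0,0.7,0,0,60,0,0.7,0,0,90,0,0.7,0,0,120,0,0.7,0,0,140,0,0.7,0,0,140,0,0.7]

```text
time_s: 5.43
tool_pos: [0.4265, -0.1188, 0.1737]
tool_rot: [81.9, 89.5, 1.0]
force: [0.3, -0.2, 0.6]
grip_width: 0.0263
```

```bash
python3 st.py
```

```text
t 5.4333 pos [ 0.4265 -0.1188  0.1737] jaw dir -80.88 xax [ 0.009  0.    -1.   ] F [ 0.3  -0.15  0.63] w 0.026334957036394983 q7 -73.6
```

```bash
python3 - <<'E'
from h import *
p=read_camera("wrist");cv2.imwrite("pics/w2.png",p["frame"]);print(p["tool_from_camera"].round(3),p["intrinsics"])
p=read_camera("side");cv2.imwrite("pics/s2.png",p["frame"])
E
```

```text
[[-0.001 -0.256  0.967 -0.185]
 [-0.001 -0.967 -0.256  0.069]
 [ 1.    -0.001  0.     0.001]
 [ 0.     0.     0.     1.   ]] [[345.58307157   0.         318.76742898]
 [  0.         345.58307157 234.88736264]
 [  0.           0.           1.        ]]
```

View pics/w2.png

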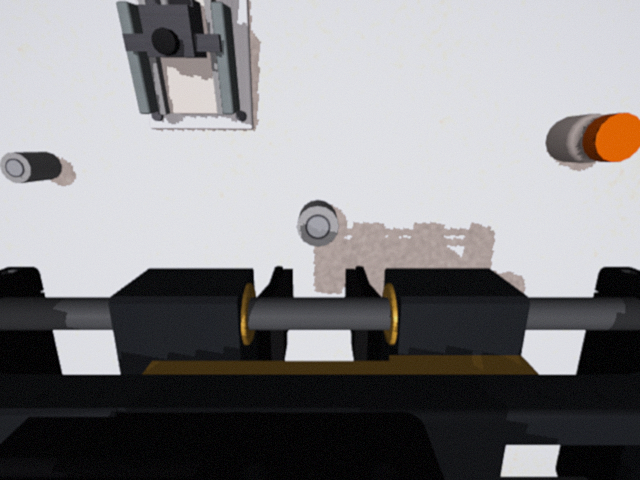

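View pics/s2.png

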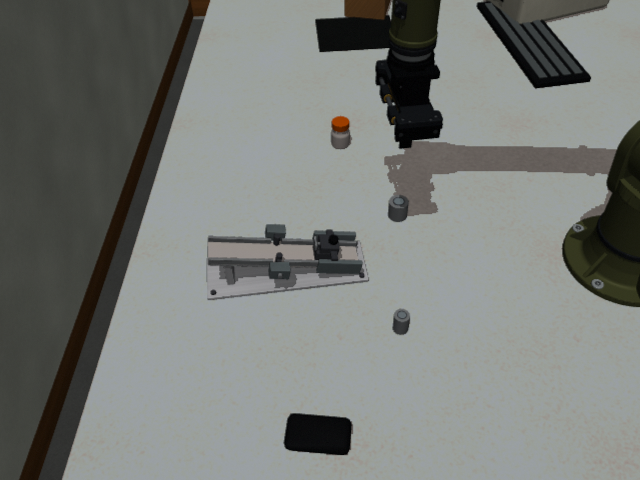

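```bash
python3 - <<'E'
from h import *
print(finger_overhang)
p=read_camera("side");T=np.linalg.inv(p["cam_to_world"]);K=p["intrinsics"]
for w in[(.4265,-.119,.1627),(.4265,-.119,.1737),(.423,-.118,.04),(0,0,0)]:
    c=T@np.r_[w,1];print(w,(K@c[:3]/c[2])[:2])
cv2.imwrite("pics/s3.png",cv2.resize(p["frame"][40:240,300:500],None,fx=3,fy=3))
P,u,v=world(p);b=(u>370)&(u<450)&(v>85)&(v<150)&(P[:,2]>.1);print(P[b].min(0),P[b].max(0),P[b&(v>130)].mean(0),P[b&(v>130)].min(0))
p=read_camera("top");P,u,v=world(p);cv2.imwrite("pics/t3.png",p["frame"])
for c in[(.4235,-.117)]:
        b=(np.hypot(P[:,0]-c[0],P[:,1]-c[1])<.045)&(P[:,2]>.03)&(P[:,2]<.05);print(b.sum(),P[b].mean(0) if b.sum() else 0)
b=(np.hypot(P[:,0]-.4265,P[:,1]+.119)<.15)&(P[:,2]>.1);print(P[b].min(0),P[b].max(0))
E
```

```text
0.011
(0.4265, -0.119, 0.1627) [400.71318729 153.81934415]
(0.4265, -0.119, 0.1737) [401.13591868 149.21678284]
(0.423, -0.118, 0.04) [398.13843808 201.49740321]
(0, 0, 0) [622.23675031 260.19293137]
[ 0.37363009 -0.15902535  0.19119661] [ 0.46958281 -0.01717351  0.3466057 ] [ 0.41680162 -0.04272126  0.26180195] [ 0.37502297 -0.13372176  0.19119661]
0 0
[ 0.27661662 -0.20777298  0.26399957] [ 0.47522045 -0.01911042  0.64932222]
```

View pics/s3.png

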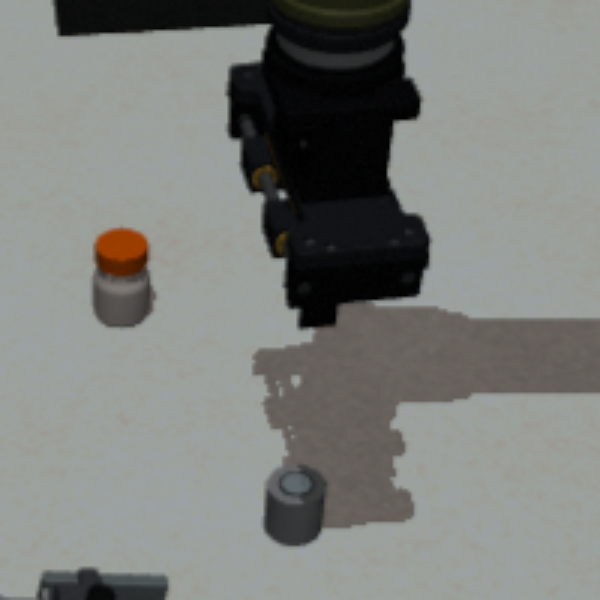

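View pics/t3.png

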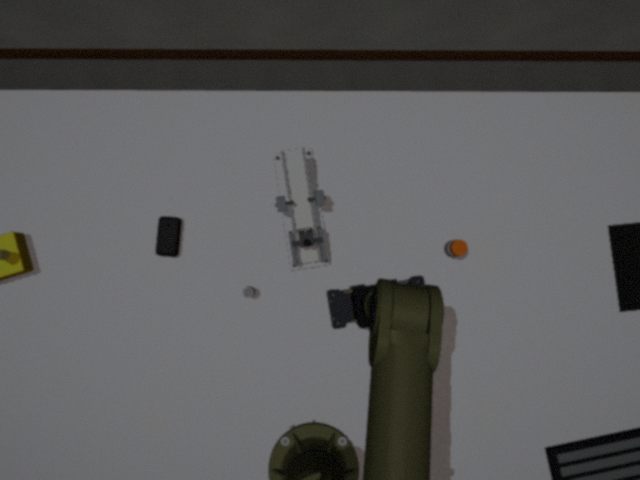

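```bash
python3 - <<'E'
from h import *
from scipy.spatial.transform import Rotation as R
o=get_obs();p=read_camera("wrist")
T=np.eye(4);T[:3,:3]=R.from_euler('xyz',o["tool_rot"],degrees=True).as_matrix();T[:3,3]=o["tool_pos"]
C=p["tool_from_camera"]
q=dict(p);q["cam_to_world"]=T@C
P,u,v=world(q)
for nm,uv in[("puck",(319,223)),("slim",(14,166)),("jar",(612,137)),("bench",(450,200)),("bench2",(300,180)),("knob",(165,41))]:
    b=(abs(u-uv[0])<4)&(abs(v-uv[1])<4);print(nm,np.median(P[b],0).round(4))
b=(np.hypot(u-319,v-223)<26)&(P[:,2]>.03);print(P[b].min(0),P[b].max(0))
# fingers in tool frame
q["cam_to_world"]=C;P,u,v=world(q)
for uv in[(270,300),(275,320),(360,290),(357,340),(280,275),(360,275),(250,315),(320,315)]:
    b=(abs(u-uv[0])<3)&(abs(v-uv[1])<3);print(uv,np.median(P[b],0).round(4))
E
```

```text
puck [ 0.421  -0.1192  0.0412]
slim [0.4292 0.1556 0.0408]
jar [ 0.5328 -0.3388  0.065 ]
bench [ 4.567e-01 -2.494e-01  4.000e-04]
bench2 [ 4.524e-01 -9.470e-02  3.000e-04]
knob [0.5436 0.0127 0.0761]
[ 0.40216045 -0.13852317  0.03020062] [ 0.441198   -0.09933855  0.04320031]
(270, 300) [-0.1069  0.0324 -0.0114]
(275, 320) [-0.1099  0.0286 -0.0099]
(360, 290) [-0.0487  0.0092  0.0181]
(357, 340) [-0.0714 -0.0008  0.0146]
(280, 275) [-0.0341  0.0104 -0.0174]
(360, 275) [-0.0358  0.0106  0.0195]
(250, 315) [-0.1096  0.0298 -0.0159]
(320, 315) [-0.1098  0.0297  0.0008]
```

```bash
python3 - <<'E'
from h import *
from scipy.spatial.transform import Rotation as R
o=get_obs();T=np.eye(4);T[:3,:3]=R.from_euler('xyz',o["tool_rot"],degrees=True).as_matrix();T[:3,3]=o["tool_pos"]
p=read_camera("wrist");q=dict(p);q["cam_to_world"]=p["tool_from_camera"];P,u,v=world(q)
b=(abs(P[:,2])<.05)&(P[:,0]>-.09)&(P[:,0]<.06)&(abs(P[:,1])<.08)
for x in np.arange(-.09,.06,.005):
    t=b&(P[:,0]>x)&(P[:,0]<=x+.005)
    if t.sum():
        for s in(-1,1):
            k=t&(np.sign(P[:,2])==s)
            if k.sum():print('W',round(x,3),k.sum(),np.percentile(P[k,1],[2,98]).round(4),np.percentile(P[k,2],[2,98]).round(4),int(v[k].min()))
p=read_camera("side");P,u,v=world(p);Q=(P-T[:3,3])@T[:3,:3]
b=(abs(Q[:,2])<.06)&(abs(Q[:,1])<.06)&(Q[:,0]>-.12)&(Q[:,0]<.05)
for x in np.arange(-.12,.05,.005):
    t=b&(Q[:,0]>x)&(Q[:,0]<=x+.005)
    if t.sum():print('S',round(x,3),t.sum(),np.percentile(Q[t,1],[2,98]).round(4),np.percentile(Q[t,2],[2,98]).round(4))
print('max',np.sort(Q[b,0])[-12:])
E
```

```text
W -0.09 98 [0.0017 0.0135] [-0.0184 -0.0172] 330
W -0.09 99 [0.0021 0.0134] [0.0181 0.0194] 330
W -0.085 83 [-0.0012  0.0108] [-0.0182 -0.0172] 330
W -0.085 82 [-0.0013  0.0105] [0.0181 0.0191] 330
W -0.08 77 [-0.0052  0.0076] [-0.0175 -0.0171] 330
W -0.08 70 [-0.0052  0.0076] [0.0181 0.0185] 330
W -0.075 440 [-0.0087  0.0036] [-0.0174 -0.0126] 330
W -0.075 442 [-0.0087  0.0035] [0.0135 0.0183] 330
W -0.07 42 [-0.01    0.0007] [-0.0127 -0.0125] 330
W -0.07 39 [-0.0101  0.0005] [0.0134 0.0136] 330
W -0.065 25 [-0.0097 -0.0018] [-0.0127 -0.0125] 330
W -0.065 28 [-0.01   -0.0012] [0.0134 0.0136] 330
W -0.06 63 [0.0094 0.0111] [-0.024  -0.0153] 293
W -0.06 68 [0.0093 0.0112] [0.0154 0.025 ] 292
W -0.055 125 [0.0084 0.0111] [-0.0232 -0.0134] 287
W -0.055 120 [0.0086 0.011 ] [0.0144 0.024 ] 288
W -0.05 140 [0.0057 0.011 ] [-0.0218 -0.0127] 282
W -0.05 134 [0.0058 0.011 ] [0.0136 0.0228] 283
W -0.045 102 [0.0049 0.011 ] [-0.0213 -0.0126] 279
W -0.045 110 [0.0046 0.0111] [0.0135 0.0221] 278
W -0.04 106 [0.0023 0.0111] [-0.0211 -0.0125] 275
W -0.04 106 [0.0025 0.011 ] [0.0135 0.022 ] 275
W -0
[... 292 characters left out ...]
S -0.12 195 [-0.0344  0.0393] [-0.0439  0.044 ]
S -0.115 89 [0.0235 0.0398] [-0.0476  0.0585]
S -0.11 73 [0.0225 0.0398] [-0.0569  0.0569]
S -0.105 37 [0.0196 0.0396] [-0.0477  0.0445]
S -0.1 19 [0.02   0.0395] [-0.0437  0.0331]
S -0.095 1 [0.0157 0.0157] [0.0257 0.0257]
S -0.09 1 [0.0155 0.0155] [0.0259 0.0259]
S -0.045 4 [-0.0077  0.0086] [-0.0241 -0.0221]
S -0.04 23 [-0.0076  0.013 ] [-0.0251 -0.0193]
S -0.035 31 [-0.009   0.0134] [-0.0249 -0.0027]
S -0.03 29 [-0.0087  0.0133] [-0.0244  0.0212]
S -0.025 5 [-0.0079  0.0115] [-0.0211 -0.0189]
max [-0.02626087 -0.0261755  -0.02616516 -0.02597441 -0.02562539 -0.02514818
 -0.02500857 -0.02499347 -0.02481018 -0.02477822 -0.02457058 -0.02235296]
```

Emit:
servo_tool:
  rows: [0,0,0,0,0,0,0,-20,0,0,0,0,-50,0,0,0,0,-80,0,0,0,0,-105,0,0,0,0,-105,0,0,0,0,-105,0,0,0,0,-105,0,0]

```text
time_s: 6.45
tool_pos: [0.4243, -0.1184, 0.0646]
tool_rot: [58.6, 89.9, -22.2]
force: [0.7, -0.9, 0.8]
grip_width: 0.0717
```

```bash
python3 st.py;python3 - <<'E'
from h import *
p=read_camera("wrist");cv2.imwrite("pics/w3.png",p["frame"])
E
```

```text
t 6.45 pos [ 0.4243 -0.1184  0.0646] jaw dir -80.86 xax [ 0.001 -0.    -1.   ] F [ 0.67 -0.86  0.79] w 0.07174891155723763 q7 -69.4
```

View pics/w3.png

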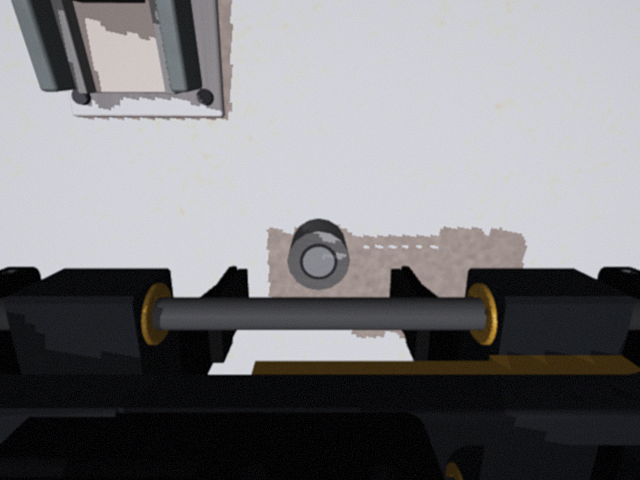

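Emit:
servo_tool:
  rows: [0,0,-15,0,0,0,0,-30,0,0,0,0,-42,0,0,0,0,-54,0,0,0,0,-63,0,0,0,0,-70,0,0,0,0,-70,0,0,0,0,-70,0,0]

```text
time_s: 7.17
tool_pos: [0.4238, -0.1182, -0.0061]
tool_rot: [53.4, 90.0, -27.5]
force: [1.3, -0.9, -0.1]
grip_width: 0.0865
```

Emit:
servo_tool:
  rows: [0,0,0,0,0.7,0,0,0,0,0.7,0,0,0,0,0.7,0,0,0,0,0.7,0,0,0,0,0.7,0,0,0,0,0.7,0,0,0,0,0.7,0,0,0,0,0.7]

```text
time_s: 7.83
tool_pos: [0.4234, -0.1181, -0.0065]
tool_rot: [-22.5, 90.0, -103.3]
force: [0.4, 0.3, -0.3]
grip_width: 0.0413
```

```bash
python3 st.py
```

```text
t 7.8333 pos [ 0.4234 -0.1181 -0.0065] jaw dir -80.86 xax [-0. -0. -1.] F [ 0.42  0.29 -0.3 ] w 0.04126518494762314 q7 -64.3
```

Emit:
servo_tool:
  rows: [0,0,0,0,0.7,0,0,0,0,0.7,0,0,5,0,0.7,0,0,20,0,0.7,0,0,45,0,0.7,0,0,75,0,0.7,0,0,105,0,0.7,0,0,130,0,0.7,0,0,140,0,0.7,0,0,140,0,0.7]

```text
time_s: 8.67
tool_pos: [0.425, -0.1183, 0.1355]
tool_rot: [86.4, 89.7, 5.6]
force: [-0.2, 0.4, -2.5]
grip_width: 0.0392
```

```bash
python3 st.py;python3 - <<'E'
from h import *
p=read_camera("wrist");cv2.imwrite("pics/w4.png",p["frame"])
p=read_camera("side");cv2.imwrite("pics/s4.png",cv2.resize(p["frame"][60:300,250:500],None,fx=2.4,fy=2.4))
E
```

```text
t 8.6667 pos [ 0.425  -0.1183  0.1355] jaw dir -80.85 xax [ 0.005  0.    -1.   ] F [-0.16  0.41 -2.54] w 0.03924855693473085 q7 -72.6
```

View pics/w4.png

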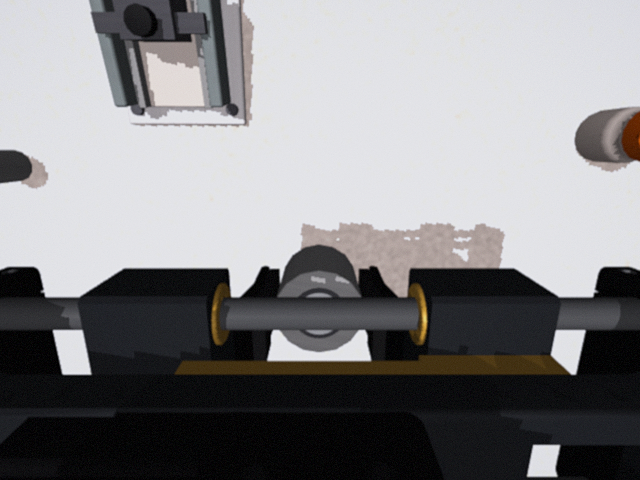

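View pics/s4.png

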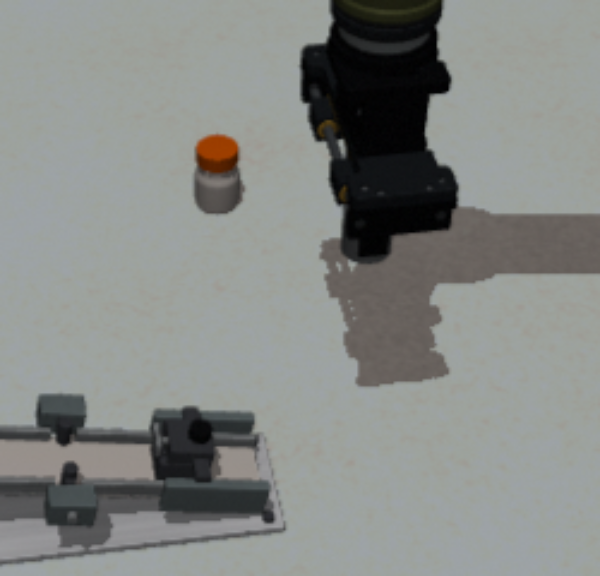

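Emit:
servo_tool:
  rows: [20,11,15,0,0.7,55,30,20,0,0.7,91,49,20,0,0.7,127,68,20,0,0.7,163,87,20,0,0.7,199,107,20,0,0.7,235,126,20,0,0.7,270,145,20,0,0.7,293,157,20,0,0.7,303,163,20,0,0.7]

```text
time_s: 9.6
tool_pos: [0.7274, 0.0486, 0.1478]
tool_rot: [-94.8, 89.7, -175.4]
force: [-0.8, 0.2, -3.2]
grip_width: 0.0396
```

Emit:
servo_tool:
  rows: [0,0,-15,0,0.7,0,0,-30,0,0.7,0,0,-45,0,0.7,0,0,-55,0,0.7,0,0,-65,0,0.7,0,0,-70,0,0.7,0,0,-70,0,0.7,0,0,-70,0,0.7]

```text
time_s: 10.27
tool_pos: [0.7263, 0.0449, 0.0833]
tool_rot: [-66.7, 90.0, -147.6]
force: [0.6, 0.3, -3.1]
grip_width: 0.0396
```

```bash
python3 st.py;python3 - <<'E'
from h import *
p=read_camera("wrist");cv2.imwrite("pics/w5.png",p["frame"])
p=read_camera("side");cv2.imwrite("pics/s5.png",cv2.resize(p["frame"][160:310,180:380],None,fx=4,fy=4))
E
```

```text
t 10.2667 pos [0.7263 0.0449 0.0833] jaw dir -80.86 xax [-0. -0. -1.] F [ 0.56  0.27 -3.06] w 0.03964973909484343 q7 -75.8
```

View pics/w5.png

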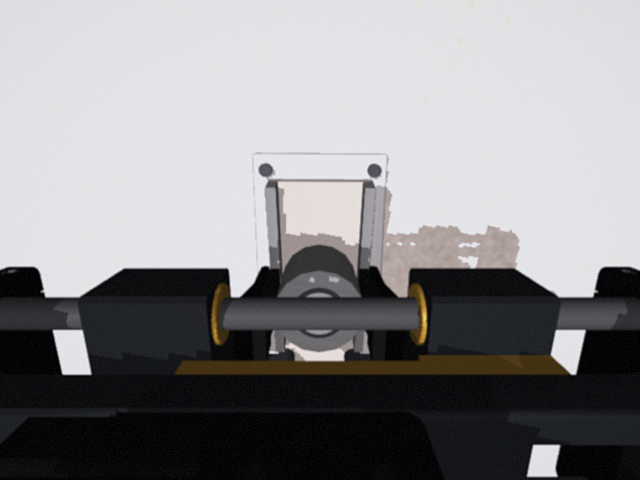

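View pics/s5.png

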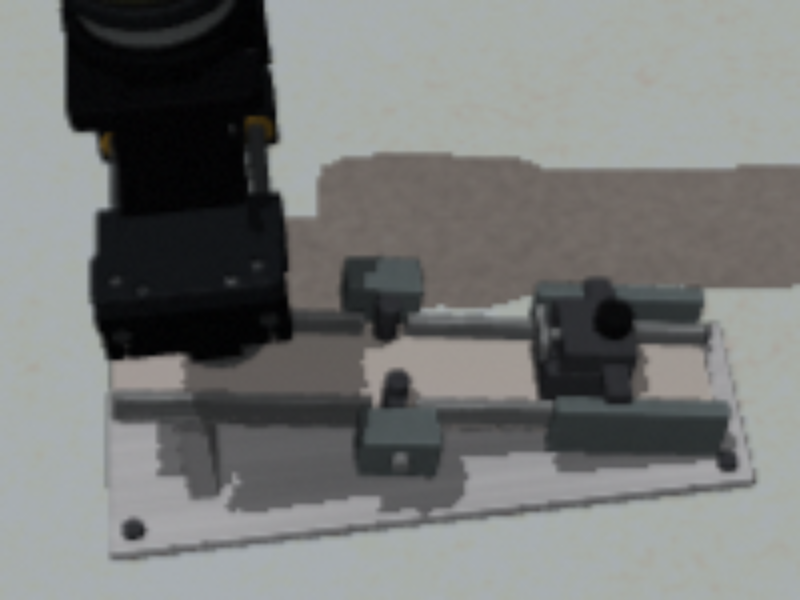

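Emit:
servo_tool:
  rows: [0,0,-4,0,0.7,0,0,-8,0,0.7,0,0,-11,0,0.7,0,0,-13,0,0.7,0,0,-13,0,0.7]

```text
time_s: 10.78
tool_pos: [0.7258, 0.0449, 0.0696]
tool_rot: [-91.4, 89.9, -172.2]
force: [-0.3, -0.5, -3.1]
grip_width: 0.0397
```

Emit:
servo_tool:
  rows: [0,0,-1,0,0.7,0,0,-2,0,0.7,0,0,-2,0,0.7]

```text
time_s: 11.03
tool_pos: [0.7263, 0.0448, 0.0683]
tool_rot: [-61.0, 90.0, -141.9]
force: [-0.1, -0.2, -2.6]
grip_width: 0.0397
```

Emit:
servo_tool:
  rows: [0,0,-1,0,0.7,0,0,-2,0,0.7,0,0,-2,0,0.7]

```text
time_s: 11.28
tool_pos: [0.7262, 0.0449, 0.0663]
tool_rot: [-85.0, 90.0, -165.8]
force: [-0.1, 0.2, -2.7]
grip_width: 0.0395
```

Emit:
servo_tool:
  rows: [0,0,-1,0,0.7,0,0,-2,0,0.7,0,0,-2,0,0.7]

```text
time_s: 11.53
tool_pos: [0.7265, 0.0449, 0.0656]
tool_rot: [121.3, 90.0, 40.4]
force: [-3.9, 0.7, 3.3]
grip_width: 0.0397
```

Emit:
servo_tool:
  rows: [0,0,-1,0,0.7,0,0,-2,0,0.7,0,0,-2,0,0.7]

```text
time_s: 11.78
tool_pos: [0.7264, 0.0448, 0.0652]
tool_rot: [138.8, 89.9, 57.9]
force: [-6.9, 0.4, 9.9]
grip_width: 0.0396
```

Emit:
servo_tool:
  rows: [0,0,1,0,0.52,0,0,1,0,0.5,0,0,1,0,0.45,0,0,1,0,0.4,0,0,1,0,0.35,0,0,1,0,0.3]

```text
time_s: 12.28
tool_pos: [0.7263, 0.0449, 0.0631]
tool_rot: [-54.0, 90.0, -134.9]
force: [0.5, -0.1, -0.6]
grip_width: 0.0566
```

```bash
python3 st.py;python3 - <<'E'
from h import *
p=read_camera("wrist");cv2.imwrite("pics/w6.png",p["frame"])
E
```

```text
t 12.2833 pos [0.7263 0.0449 0.0631] jaw dir -80.85 xax [-0. -0. -1.] F [ 0.46 -0.05 -0.59] w 0.05661770082342083 q7 -75.5
```

View pics/w6.png

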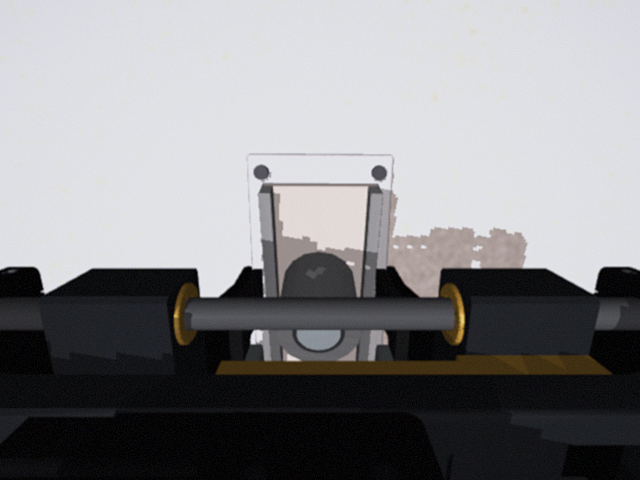

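Emit:
servo_tool:
  rows: [0,0,0,0,0.1,0,0,0,0,0.1,0,0,10,0,0.1,0,0,30,0,0.1,0,0,55,0,0.1,0,0,75,0,0.1,0,0,80,0,0.1,0,0,80,0,0.1]

```text
time_s: 13.0
tool_pos: [0.7279, 0.0447, 0.1465]
tool_rot: [85.9, 89.7, 5.1]
force: [0.2, -0.3, 0.4]
grip_width: 0.0781
```

Emit:
servo_tool:
  rows: [9,1,0,7,0.4,18,3,0,14,0.6,27,4,0,21,1,36,6,0,28,1,45,7,0,35,1,45,7,0,42,1,45,7,0,49,1,45,7,0,56,1,45,7,0,63,1,45,7,0,70,1]

```text
time_s: 13.83
tool_pos: [0.7704, 0.0519, 0.1412]
tool_rot: [-165.6, 89.8, -176.2]
force: [-0.2, -0.3, -0.1]
grip_width: 0.0195
```

Emit:
servo_tool:
  rows: [0,0,0,7,1,0,0,0,14,1,0,0,0,20,1,0,0,0,20,1,0,0,0,20,1]

```text
time_s: 14.25
tool_pos: [0.7706, 0.0518, 0.1419]
tool_rot: [168.1, 89.9, 177.1]
force: [-0.3, -0.5, -0.4]
grip_width: 0.0007
```

```bash
python3 st.py;cat > pk.py <<'E'
from fit import *
import sys
ps=np.radians(-170.9);d=np.array([np.cos(ps),np.sin(ps)]);O=np.array([.6416,.0312]);l=np.array([-d[1],d[0]])
p=read_camera("side");P,u,v=world(p)
r=np.c_[(P[:,:2]-O),P[:,2]-.0505];s=r[:,:2]@d;la=r[:,:2]@l
X=s*np.cos(.21)-r[:,2]*np.sin(.21);Z=s*np.sin(.21)+r[:,2]*np.cos(.21)
b=(abs(la)<.03)&(Z>.036)&(Z<.046)&(X>-.14)&(X<.06)
print('top pts',b.sum())
if b.sum():
    print('X',np.percentile(X[b],[0,2,50,98,100]).round(4),'lat',np.percentile(la[b],[0,2,50,98,100]).round(4),'Z',np.median(Z[b]).round(4))
n=sys.argv[1];cv2.imwrite(f"pics/{n}.png",cv2.resize(p["frame"][160:310,180:380],None,fx=4,fy=4,interpolation=cv2.INTER_CUBIC))
E
python3 pk.py s7
```

```text
t 14.25 pos [0.7706 0.0518 0.1419] jaw dir 8.97 xax [-0.002  0.    -1.   ] F [-0.31 -0.48 -0.4 ] w 0.000692288629327732 q7 7.4
top pts 336
X [-0.1032 -0.1029 -0.0839  0.0522  0.0599] lat [-0.0222 -0.0197 -0.0026  0.0166  0.0204] Z 0.0405
```

View pics/s7.png

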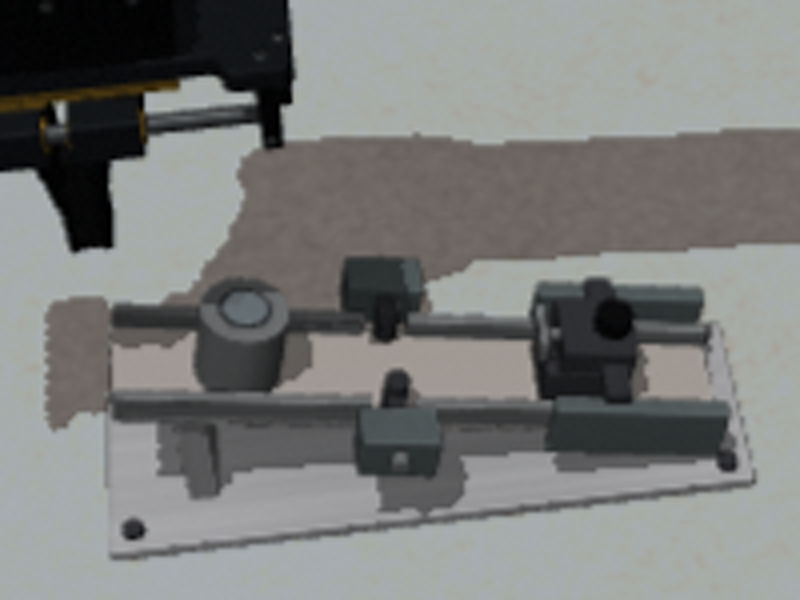

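Emit:
servo_tool:
  rows: [0,0,-20,0,1,0,0,-40,0,1,0,0,-57,0,1,0,0,-70,0,1,0,0,-77,0,1,0,0,-77,0,1,0,0,-77,0,1]

```text
time_s: 14.88
tool_pos: [0.7715, 0.0519, 0.0666]
tool_rot: [-77.5, 90.0, -68.4]
force: [0.9, 0.1, 0.0]
grip_width: 0.0005
```

```bash
python3 st.py;python3 pk.py s8
```

```text
t 14.8833 pos [0.7715 0.0519 0.0666] jaw dir 9.12 xax [ 0. -0. -1.] F [0.95 0.06 0.  ] w 0.0005220742216248235 q7 7.9
top pts 349
X [-0.1397 -0.1379 -0.0845  0.059   0.0599] lat [-0.0239 -0.0199 -0.0036  0.0182  0.022 ] Z 0.0405
```

View pics/s8.png

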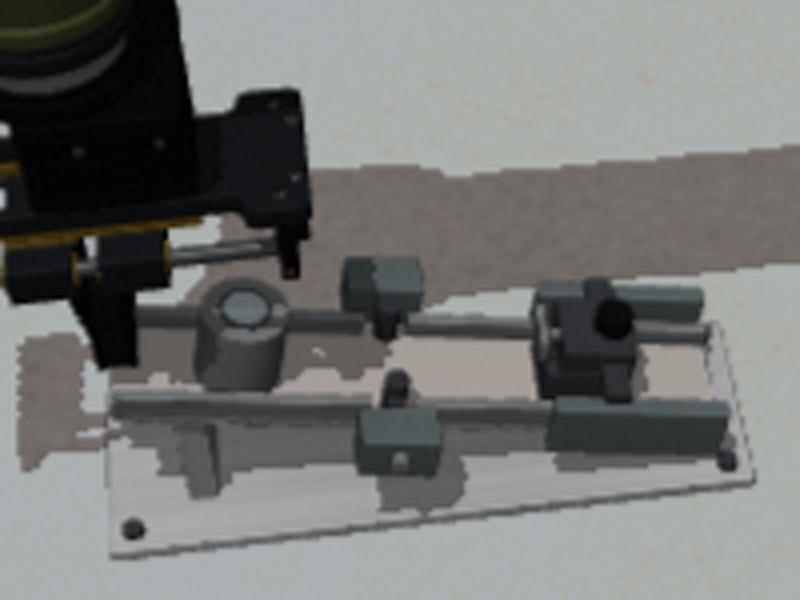

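Emit:
servo_tool:
  rows: [-4.9,-0.8,-1.1,0,1,-9.9,-1.6,-2.1,0,1,-14.8,-2.4,-3.2,0,1,-19.7,-3.2,-4.3,0,1,-23.7,-3.8,-5.1,0,1,-26.7,-4.3,-5.8,0,1,-29.6,-4.7,-6.4,0,1,-32.6,-5.2,-7.0,0,1,-35.5,-5.7,-7.7,0,1,-35.5,-5.7,-7.7,0,1]

```text
time_s: 15.77
tool_pos: [0.7354, 0.0461, 0.0588]
tool_rot: [169.4, 90.0, 178.6]
force: [0.4, -0.2, 0.3]
grip_width: 0.0002
```

```bash
python3 st.py;python3 pk.py s9
```

```text
t 15.7667 pos [0.7354 0.0461 0.0588] jaw dir 9.14 xax [-0.  0. -1.] F [ 0.36 -0.2   0.34] w 0.00023034203877044074 q7 8.1
top pts 376
X [-0.1211 -0.1164 -0.0735  0.0527  0.0599] lat [-0.0242 -0.0207 -0.0063  0.0158  0.019 ] Z 0.0406
```

View pics/s9.png

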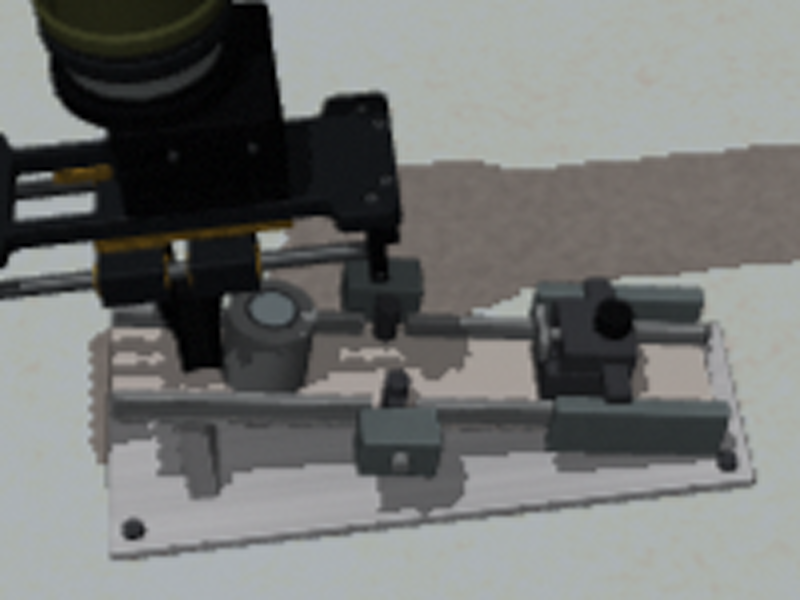

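Emit:
servo_tool:
  rows: [-3.9,-0.6,-0.9,0,1,-7.9,-1.3,-1.7,0,1,-11.8,-1.9,-2.6,0,1,-15.8,-2.5,-3.4,0,1,-19.7,-3.2,-4.3,0,1,-23.7,-3.8,-5.1,0,1,-27.6,-4.4,-6.0,0,1,-31.6,-5.1,-6.8,0,1,-35.5,-5.7,-7.7,0,1,-37.5,-6.0,-8.1,0,1]

```text
time_s: 16.65
tool_pos: [0.6976, 0.04, 0.0505]
tool_rot: [177.0, 90.0, -173.9]
force: [0.6, -0.6, 0.5]
grip_width: 0.0004
```

```bash
python3 st.py;python3 pk.py s10; python3 - <<'E'
from h import *
p=read_camera("wrist");cv2.imwrite("pics/w10.png",p["frame"])
E
```

```text
t 16.65 pos [0.6976 0.04   0.0505] jaw dir 9.14 xax [-0.001 -0.    -1.   ] F [ 0.55 -0.6   0.52] w 0.00043741975785269914 q7 8.3
top pts 357
X [-0.0812 -0.0774 -0.0343  0.0532  0.0599] lat [-0.0216 -0.0197 -0.0061  0.0151  0.0193] Z 0.0404
```

View pics/s10.png

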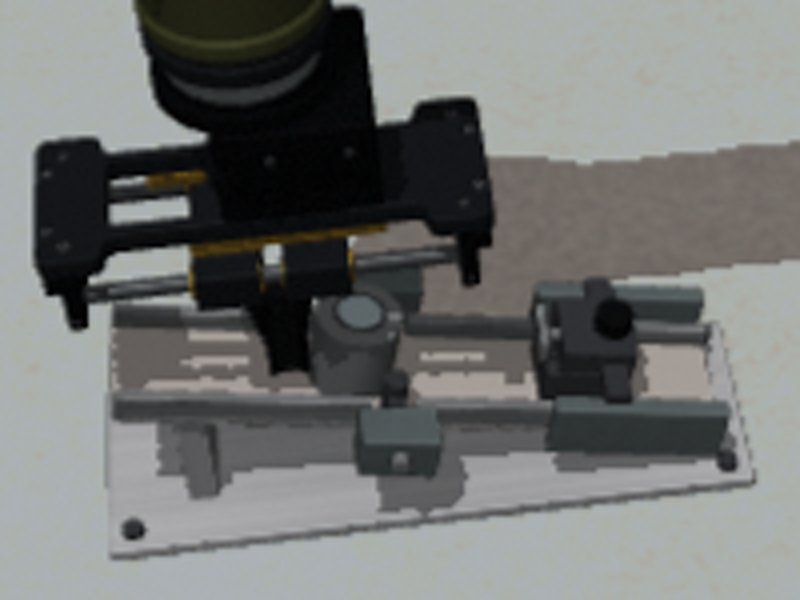

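View pics/w10.png

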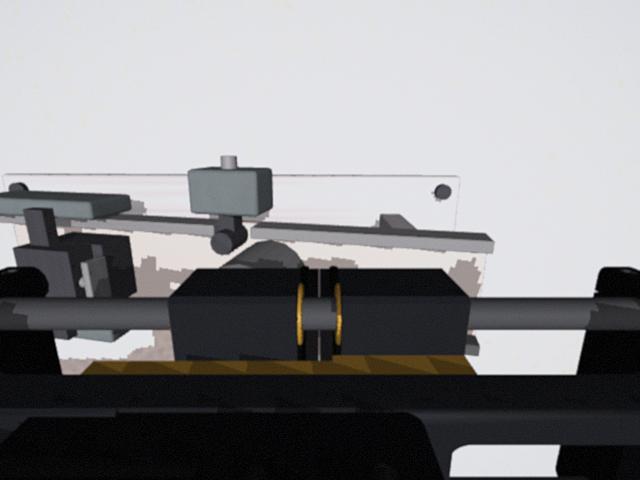

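Emit:
servo_tool:
  rows: [-2,-0.3,-0.4,0,1,-4,-0.6,-0.9,0,1,-5.9,-0.9,-1.3,0,1,-7.9,-1.3,-1.7,0,1,-9.9,-1.6,-2.1,0,1]

```text
time_s: 17.17
tool_pos: [0.6902, 0.0386, 0.0493]
tool_rot: [-7.1, 89.8, 2.0]
force: [5.0, 0.1, 0.1]
grip_width: 0.0006
```

Emit:
servo_tool:
  rows: [-2,-0.3,-0.4,0,1,-4,-0.6,-0.9,0,1,-5.9,-0.9,-1.3,0,1]

```text
time_s: 17.42
tool_pos: [0.6844, 0.0379, 0.0482]
tool_rot: [-3.8, 89.7, 5.4]
force: [5.2, -0.0, 0.5]
grip_width: 0.0004
```

```bash
python3 st.py;python3 pk.py s11
```

```text
t 17.4167 pos [0.6844 0.0379 0.0482] jaw dir 9.15 xax [ 0.005  0.    -1.   ] F [ 5.18 -0.01  0.52] w 0.0004068139148035116 q7 8.3
top pts 346
X [-0.067  -0.0632 -0.0207  0.059   0.0598] lat [-0.0218 -0.0198 -0.0059  0.0154  0.0184] Z 0.0407
```

View pics/s11.png

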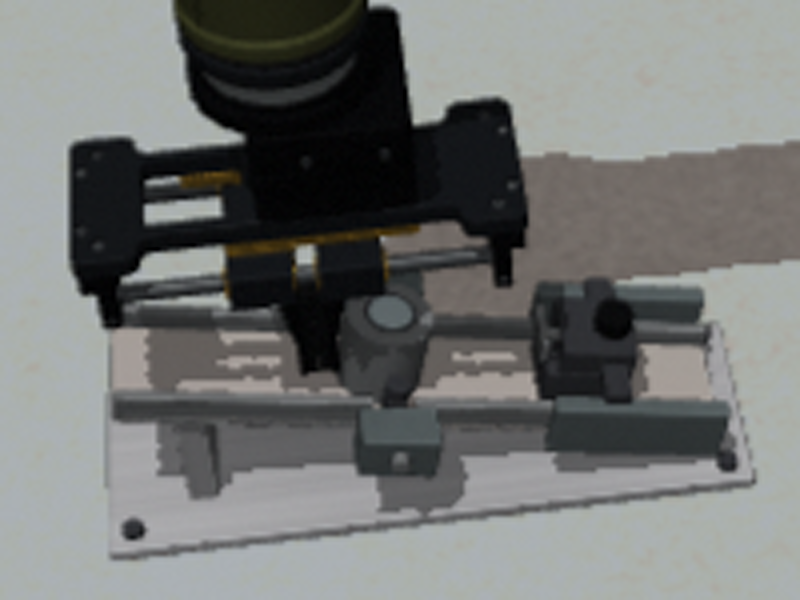

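```bash
python3 - <<'E'
from h import *
from scipy.spatial.transform import Rotation as R
o=get_obs();T=np.eye(4);T[:3,:3]=R.from_euler('xyz',o["tool_rot"],degrees=True).as_matrix();T[:3,3]=o["tool_pos"]
p=read_camera("side");P,u,v=world(p);Q=(P-T[:3,3])@T[:3,:3]
# bracket pixel crop: zoom (490..520,240..285) -> px 180+x/4,160+y/4
for (x0,x1,y0,y1) in[(492,514,235,285),(98,120,290,325)]:
    b=(u>=180+x0/4)&(u<=180+x1/4)&(v>=160+y0/4)&(v<=160+y1/4)&(P[:,2]>.07)
    print(b.sum(),P[b].min(0).round(3),P[b].max(0).round(3),Q[b].min(0).round(3),Q[b].max(0).round(3))
E
```

```text
64 [0.592 0.055 0.141] [0.602 0.063 0.172] [-0.125  0.03  -0.086] [-0.093  0.039 -0.077]
51 [0.755 0.077 0.143] [0.764 0.09  0.165] [-0.116  0.027  0.078] [-0.094  0.039  0.088]
```

Emit:
servo_tool:
  rows: [-2,-0.3,-0.4,0,1,-4,-0.6,-0.9,0,1,-5.9,-0.9,-1.3,0,1]

```text
time_s: 17.77
tool_pos: [0.6763, 0.0368, 0.0459]
tool_rot: [-179.1, 90.0, -170.0]
force: [2.8, 0.9, 0.6]
grip_width: 0.0002
```

Emit:
servo_tool:
  rows: [-2,-0.3,-0.4,0,1,-4,-0.6,-0.9,0,1,-5.9,-0.9,-1.3,0,1]

```text
time_s: 18.02
tool_pos: [0.6698, 0.0357, 0.0444]
tool_rot: [176.0, 89.9, -174.9]
force: [1.2, 0.2, 1.2]
grip_width: 0.0005
```

Emit:
servo_tool:
  rows: [-2,-0.3,-0.4,0,1,-4,-0.6,-0.9,0,1]

```text
time_s: 18.18
tool_pos: [0.6659, 0.0352, 0.0435]
tool_rot: [172.0, 89.9, -178.9]
force: [0.7, -0.0, 0.1]
grip_width: 0.0005
```

```bash
python3 st.py;python3 pk.py s12
```

```text
t 18.1833 pos [0.6659 0.0352 0.0435] jaw dir 9.14 xax [-0.001 -0.    -1.   ] F [ 0.65 -0.05  0.11] w 0.0004513231663478352 q7 8.3
top pts 338
X [-0.0492 -0.0444 -0.0017  0.0516  0.06  ] lat [-0.0225 -0.0191 -0.0062  0.0145  0.0221] Z 0.0407
```

View pics/s12.png

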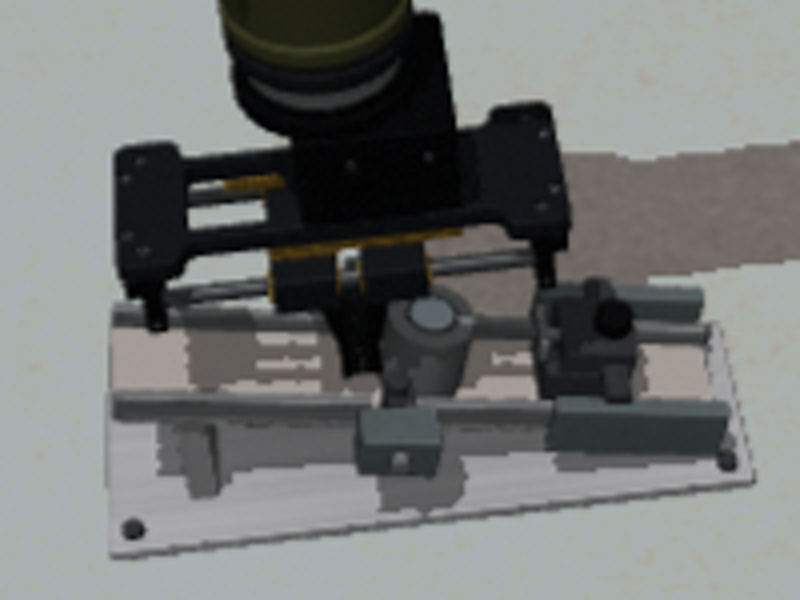

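Emit:
servo_tool:
  rows: [-2,-0.3,-0.4,0,1,-4,-0.6,-0.9,0,1,-5.9,-0.9,-1.3,0,1,-7.9,-1.3,-1.7,0,1,-9.9,-1.6,-2.1,0,1]

```text
time_s: 18.65
tool_pos: [0.6565, 0.0336, 0.0415]
tool_rot: [-178.8, 90.0, -169.7]
force: [0.3, 0.4, -0.4]
grip_width: 0.0003
```

Emit:
servo_tool:
  rows: [-2,-0.3,-0.4,0,1,-4,-0.6,-0.9,0,1,-5.9,-0.9,-1.3,0,1,-7.9,-1.3,-1.7,0,1]

```text
time_s: 18.98
tool_pos: [0.6487, 0.0324, 0.0399]
tool_rot: [-134.7, 90.0, -125.5]
force: [1.6, 0.1, -0.5]
grip_width: 0.0002
```

```bash
python3 st.py;python3 pk.py s13
```

```text
t 18.9833 pos [0.6487 0.0324 0.0399] jaw dir 9.15 xax [-0. -0. -1.] F [ 1.59  0.08 -0.49] w 0.00020395464012894964 q7 8.3
top pts 338
X [-0.0315 -0.0272  0.0157  0.0536  0.0598] lat [-0.0222 -0.0196 -0.0066  0.0151  0.0192] Z 0.0407
```

View pics/s13.png

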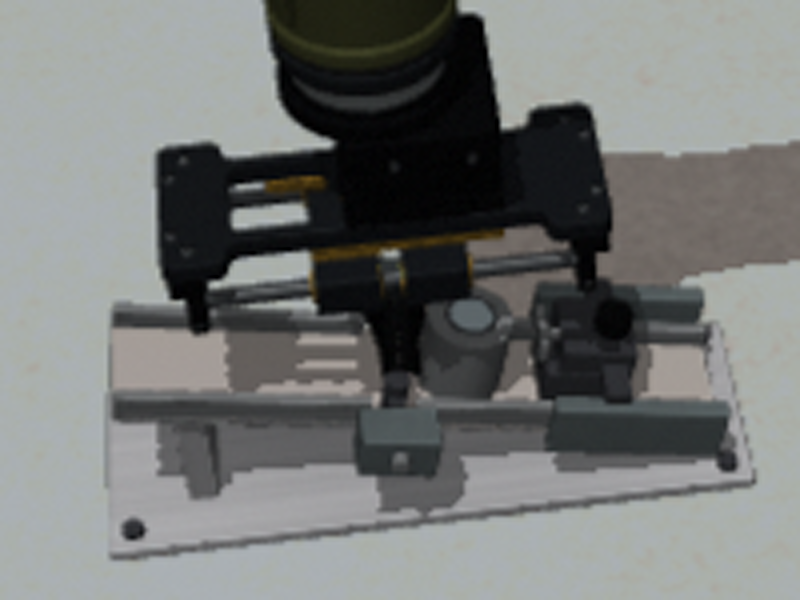

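Emit:
servo_tool:
  rows: [-1,-0.2,-0.2,0,1,-2,-0.3,-0.4,0,1,-3,-0.5,-0.6,0,1,-4,-0.6,-0.9,0,1,-5,-0.8,-1.1,0,1,-6,-1,-1.3,0,1]

```text
time_s: 19.53
tool_pos: [0.6429, 0.0314, 0.0387]
tool_rot: [-8.3, 90.0, 0.9]
force: [0.3, -0.0, -0.8]
grip_width: 0.0004
```

Emit:
servo_tool:
  rows: [-1,-0.2,-0.2,0,1,-2,-0.3,-0.4,0,1,-3,-0.5,-0.6,0,1]

```text
time_s: 19.78
tool_pos: [0.6399, 0.0309, 0.0381]
tool_rot: [-35.9, 90.0, -26.8]
force: [1.3, -0.5, -0.4]
grip_width: 0.0004
```

```bash
python3 st.py;python3 pk.py s14
```

```text
t 19.7833 pos [0.6399 0.0309 0.0381] jaw dir 9.15 xax [ 0. -0. -1.] F [ 1.25 -0.46 -0.45] w 0.0004215607940493732 q7 8.3
top pts 337
X [-0.0205 -0.0169  0.0245  0.0522  0.0599] lat [-0.0207 -0.019  -0.0067  0.0142  0.0198] Z 0.0403
```

View pics/s14.png

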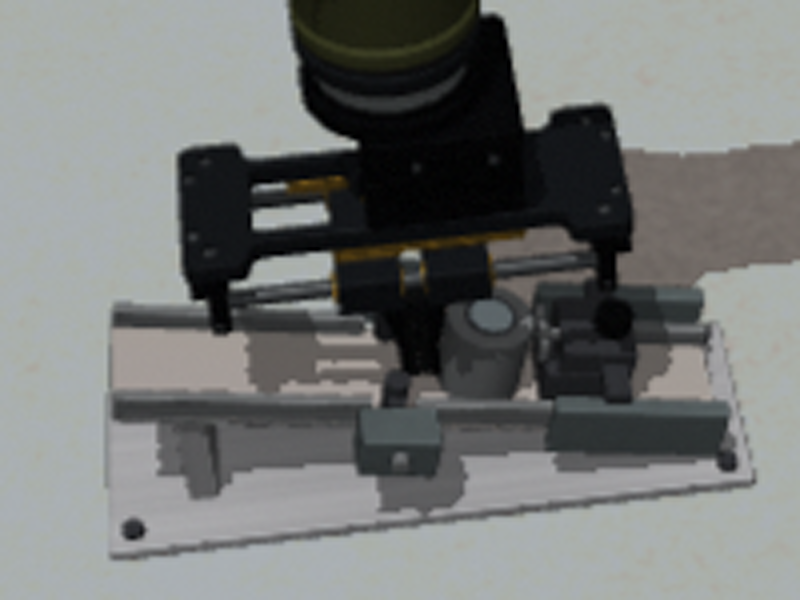

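Emit:
servo_tool:
  rows: [-0.5,-0.1,-0.1,0,1,-1,-0.2,-0.2,0,1,-1.5,-0.2,-0.3,0,1,-2,-0.3,-0.4,0,1]

```text
time_s: 20.17
tool_pos: [0.6379, 0.0306, 0.0377]
tool_rot: [-59.9, 90.0, -50.7]
force: [1.0, -0.2, 0.1]
grip_width: 0.0002
```

Emit:
servo_tool:
  rows: [-0.5,-0.1,-0.1,0,1,-1,-0.2,-0.2,0,1]

```text
time_s: 20.33
tool_pos: [0.6369, 0.0304, 0.0375]
tool_rot: [-12.8, 90.0, -3.6]
force: [1.5, -0.5, -0.2]
grip_width: 0.0006
```

Emit:
servo_tool:
  rows: [-0.5,-0.1,-0.1,0,1,-1,-0.2,-0.2,0,1]

```text
time_s: 20.5
tool_pos: [0.636, 0.0302, 0.0373]
tool_rot: [-16.0, 90.0, -6.9]
force: [2.0, 0.3, -0.8]
grip_width: 0.0007
```

Emit:
servo_tool:
  rows: [-0.5,-0.1,-0.1,0,1,-0.5,-0.1,-0.1,0,1]

```text
time_s: 20.67
tool_pos: [0.6354, 0.0301, 0.0372]
tool_rot: [-5.0, 90.0, 4.1]
force: [0.8, -0.4, -0.4]
grip_width: 0.0002
```

Emit:
servo_tool:
  rows: [-0.5,-0.1,-0.1,0,1,-0.5,-0.1,-0.1,0,1]

```text
time_s: 20.83
tool_pos: [0.635, 0.03, 0.0372]
tool_rot: [-1.6, 90.0, 7.6]
force: [1.3, -0.0, -0.0]
grip_width: 0.0005
```

Emit:
servo_tool:
  rows: [-0.5,-0.1,-0.1,0,1,-0.5,-0.1,-0.1,0,1]

```text
time_s: 21.0
tool_pos: [0.6345, 0.0298, 0.037]
tool_rot: [-19.2, 90.0, -10.0]
force: [1.5, 0.6, -0.1]
grip_width: 0.0005
```

```bash
python3 st.py;python3 pk.py s15
```

```text
t 21.0 pos [0.6345 0.0298 0.037 ] jaw dir 9.14 xax [ 0. -0. -1.] F [ 1.46  0.64 -0.06] w 0.0005261248594631288 q7 8.3
top pts 332
X [-0.0156 -0.012   0.0295  0.0539  0.0598] lat [-0.0217 -0.0196 -0.0066  0.0156  0.0173] Z 0.0406
```

View pics/s15.png

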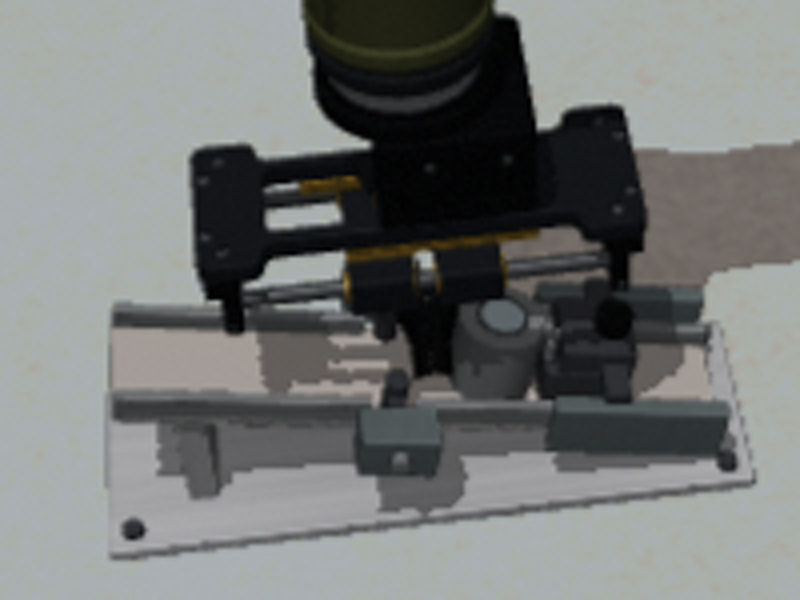

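Emit:
servo_tool:
  rows: [-0.5,-0.1,-0.1,0,1,-0.5,-0.1,-0.1,0,1]

```text
time_s: 21.22
tool_pos: [0.6339, 0.0298, 0.0369]
tool_rot: [-23.6, 90.0, -14.4]
force: [1.0, 0.4, -1.3]
grip_width: 0.0004
```

Emit:
servo_tool:
  rows: [-0.5,-0.1,-0.1,0,1,-0.5,-0.1,-0.1,0,1]

```text
time_s: 21.38
tool_pos: [0.6334, 0.0297, 0.0368]
tool_rot: [-13.0, 90.0, -3.8]
force: [1.2, 0.1, -0.8]
grip_width: 0.0001
```

Emit:
servo_tool:
  rows: [-0.5,-0.1,-0.1,0,1,-0.5,-0.1,-0.1,0,1]

```text
time_s: 21.55
tool_pos: [0.6329, 0.0296, 0.0367]
tool_rot: [3.7, 90.0, 12.9]
force: [1.5, 1.6, -0.4]
grip_width: 0.0007
```

Emit:
servo_tool:
  rows: [-0.5,-0.1,-0.1,0,1,-0.5,-0.1,-0.1,0,1]

```text
time_s: 21.72
tool_pos: [0.6328, 0.0295, 0.0367]
tool_rot: [-5.9, 89.9, 3.2]
force: [2.2, 0.3, -0.8]
grip_width: 0.0005
```

Emit:
servo_tool:
  rows: [-0.5,-0.1,-0.1,0,1,-0.5,-0.1,-0.1,0,1]

```text
time_s: 21.88
tool_pos: [0.6327, 0.0295, 0.0368]
tool_rot: [-4.0, 89.9, 5.1]
force: [3.3, 0.9, -0.7]
grip_width: 0.0007
```

Emit:
servo_tool:
  rows: [-0.5,-0.1,-0.1,0,1,-0.5,-0.1,-0.1,0,1]

```text
time_s: 22.05
tool_pos: [0.6326, 0.0295, 0.0369]
tool_rot: [-2.8, 89.9, 6.4]
force: [5.5, 1.1, -0.8]
grip_width: 0.0006
```

Emit:
servo_tool:
  rows: [0,0,0,0,1,0.5,0.1,0.1,0,1,1,0.2,0.2,0,1,1.5,0.2,0.3,0,1,2,0.3,0.4,0,1,3,0.5,0.6,0,1,4,0.6,0.9,0,1,6,1,1.3,0,1,8,1.3,1.7,0,1,10,1.6,2.1,0,1]

```text
time_s: 22.88
tool_pos: [0.6413, 0.0308, 0.0383]
tool_rot: [-178.3, 90.0, -169.1]
force: [-0.5, 1.0, -0.4]
grip_width: 0.0001
```

```bash
python3 st.py;python3 pk.py s16
```

```text
t 22.8833 pos [0.6413 0.0308 0.0383] jaw dir 9.14 xax [-0.001 -0.    -1.   ] F [-0.5   1.03 -0.42] w 9.048778222631171e-05 q7 8.3
top pts 357
X [-0.0219 -0.018   0.0322  0.0563  0.0598] lat [-0.0215 -0.019  -0.0053  0.0178  0.0225] Z 0.0405
```

View pics/s16.png

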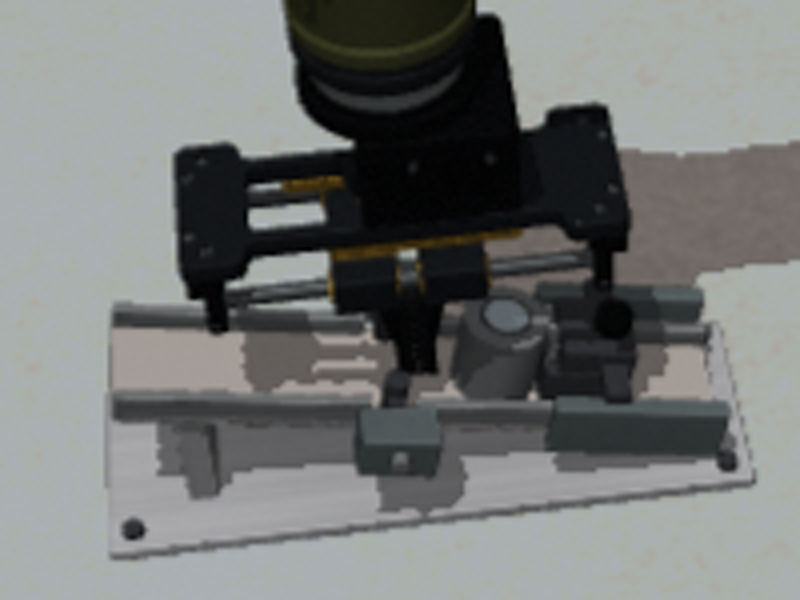

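Emit:
servo_tool:
  rows: [8,1.3,1.7,0,1,16,2.5,3.4,0,1,16,2.5,20,0,1,16,2.5,45,0,1,30,5,75,0,1,60,10,110,0,1,90,15,140,0,1,110,20,150,0,1,110,20,150,0,1,110,20,150,0,1]

```text
time_s: 23.77
tool_pos: [0.7531, 0.0515, 0.1888]
tool_rot: [-16.5, 89.9, -7.3]
force: [0.5, 0.1, -0.6]
grip_width: 0.0005
```

```bash
python3 st.py;python3 pk.py s17; python3 - <<'E'
from fit import *
ps=np.radians(-170.9);d=np.array([np.cos(ps),np.sin(ps)]);O=np.array([.6416,.0312]);l=np.array([-d[1],d[0]])
for n in("side","top"):
    p=read_camera(n);P,u,v=world(p)
    r=np.c_[(P[:,:2]-O),P[:,2]-.0505];s=r[:,:2]@d;la=r[:,:2]@l
    X=s*np.cos(.21)-r[:,2]*np.sin(.21);Z=s*np.sin(.21)+r[:,2]*np.cos(.21)
    b=(abs(la)<.03)&(Z>.037)&(Z<.046)&(X>0)&(X<.06)
    A=np.c_[X[b],la[b],np.ones(b.sum())];k=abs(X[b]-.033)<.017
    c=np.linalg.lstsq(A[k],Z[b][k],rcond=None)[0]
    print(n,b.sum(),np.percentile(X[b],[1,50]).round(4),np.percentile(la[b][k],[1,50,99]).round(4),'tilt',c[:2].round(3))
    t=(abs(la)<.012)&(Z>.02)&(Z<.05)&(X>.03)&(X<.08);h,e=np.histogram(X[t],bins=np.arange(.03,.08,.002));print(h)
    print('jar..' ) if 0 else None
    if n=="top":cv2.imwrite("pics/t17.png",cv2.resize(p["frame"][130:330,150:470],None,fx=2.5,fy=2.5))
E
```

```text
t 23.7667 pos [0.7531 0.0515 0.1888] jaw dir 9.19 xax [ 0.001 -0.    -1.   ] F [ 0.49  0.08 -0.61] w 0.0005211051021681781 q7 7.3
top pts 330
X [0.0132 0.0147 0.0338 0.056  0.0598] lat [-0.022  -0.0205 -0.0034  0.0178  0.0206] Z 0.0404
side 289 [0.0147 0.0335] [-0.0197 -0.0017  0.0181] tilt [-0.     0.006]
[10 10 11 12  9  9 11 10 10 13 13 11 13  8 15 10 13  8 10 10  8 11 16 12]Traceback (most recent call last):
  File "<stdin>", line 10, in <module>
    return _quantile_unchecked(
        a, q, axis, out, overwrite_input, method, keepdims, weights)
    return _ureduce(a,
                    func=_quantile_ureduce_func,
    ...<5 lines>...
                    overwrite_input=overwrite_input,
                    method=method)
    r = func(a, **kwargs)
    result = _quantile(arr,
                       quantiles=q,
    ...<2 lines>...
                       out=out,
                       weights=wgt)
    slices_having_nans = np.isnan(arr[-1, ...])
                                  ~~~^^^^^^^^^
IndexError: index -1 is out of bounds for axis 0 with size 0
```

View pics/s17.png

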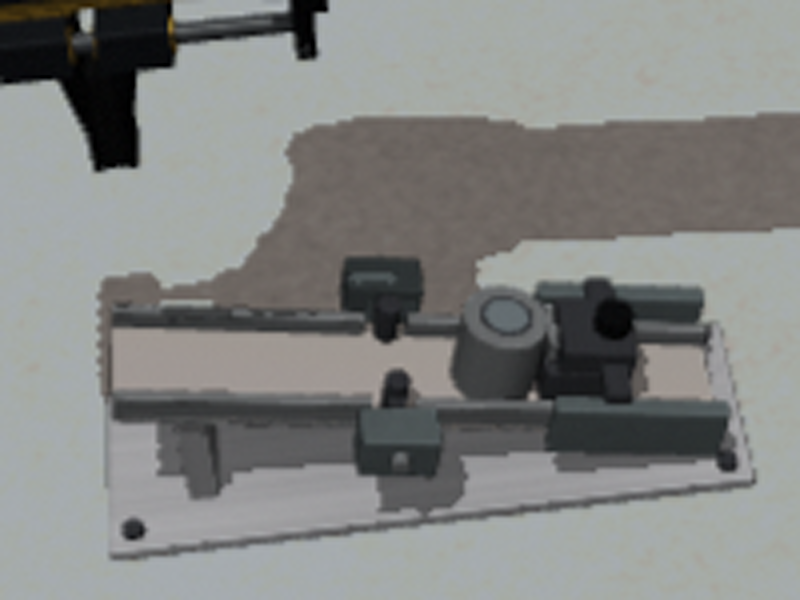

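```bash
python3 - <<'E'
from h import *
o=get_obs();print(o["joint_velocities"].round(3))
p=read_camera("side")
for t in["slim_puck_center","jar"]:
    for c in cut_out(t,p)[:1]:
        P,u,v=world(p,c["pixels"]);print(t,np.median(P,0).round(3))
print(sign_off())
E
```

```text
[-0.13  -0.554  0.002  0.584 -0.012 -0.071  0.02 ]
slim_puck_center [0.435 0.169 0.036]
jar [ 0.541 -0.336  0.044]
the job is handed in; nothing more can be done
None
```

I stood the wide puck in the upper bay and let go of it. I then pushed it past the pawls with closed fingers (about 5 N) and up to the stop in 0.5 mm steps. The job was handed in at about 24 s; `sign_off` gave no verdict.

- **Pressing on the stop:** the finger stopped moving while the force rose from about 1.5 N to 5.5 N, and I stopped there, well under the 14 N limit. The fingers were then withdrawn clear of everything.
- **Puck position:** the last side picture shows it upright (about 0 rad from the chute floor's normal) and centred to about 2 mm. Its centre is about 34 mm downhill of O. The stop face measured about 53.5 mm downhill of O, so the puck is seated to within the roughly 1 to 2 mm accuracy of the cameras.
- **Spring tongue:** I could not measure its force on the puck directly. I judge it pushed in from the hard stall, and the puck did not visibly move back when I withdrew.
- **Bystanders:** the slim puck and jar measured at their starting places. I did not measure the mouse again, but the arm stayed well away from it at the end and passed above the bench near it only on the first move.
- **What went wrong or disagreed:**
  - The first grasp closed above the puck. The cameras showed the fingertips about 24 mm behind the reported TCP rather than 11 mm ahead of it. I corrected for that and the second grasp held; the puck was not moved by the first.
  - The final top-camera check found no usable points on the puck, so the last position rests on the side camera alone.

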